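Lock the herb mill's cover with the slot key

ROBOT

A 6-joint arm with a two-finger parallel gripper is mounted at the origin on the work surface. World frame = base frame: x ahead of the robot, y to its left, z up, the work surface at z = 0. Lengths are in m, angles in rad, forces in N, time in s.
With the tool pointing down it reaches from about 0.425 to 0.95 m from the base axis. Payload 3.5 kg.
Tool frame: the origin (TCP) lies on the centre line of the jaws, within the pads' length; the fingertips stand ahead of it and the grasp point (between the pads) lies 11 mm behind it (tips_ahead is the z of the fingertips in the tool frame, in m); z points along the fingers, y is the direction in which the jaws open and shut (so a half turn about z gives the same grasp; the last joint's range is limited). The gripper opens to 85 mm and grips with 20 to 120 N. Pads are 22 mm wide; open, the fingers measure 114 mm over their backs; the gripper's body (76 mm by 85 mm) begins 54 mm behind the grasp point. The pads swing forward as they close: fully open they stand 13 mm farther back than shut.
Start: joints at [1.063, 0.286, 1.577, -0, 1.279, -0.15], TCP at [0.236, 0.632, 0.239] pointing down, gripper open.
Joint ranges: [-2.77, 2.77], [-0.9, 2.22], [0.21, 2.48], [-1.53, 4.67], [0.24, 2.81], [-2.84, 2.84]. Speed limits (rad/s): [2.79, 2.79, 3.14, 3.14, 3.14, 3.14].

INTERFACE

Orientations are given as a unit quaternion [x, y, z, w].
In Python, from plant import * gives the robot as it stands. The module is installed in compiled form; this text tells all that it offers.
- The arm moves only by the tool move_arm, never from a script. Its arguments are lists of equal length, an entry for each row: "linear": the shift along the world's x, y, z in m, a list of three; "twist": the turn, a rotation vector about the world's x, y, z in degrees, a list of three. A call has 1 to 20 rows; each row shifts and turns the pose as measured when the row begins; what a row does not reach is not made up. A row lasts 1/12 s, in which the tool goes at most 41.7 mm and 7.16 degrees, less where a joint would pass 70% of its speed; a pose out of reach is approached as far as the arm can. A call is refused whole if a number of a shift passes 0.0417 or a number of a turn 7.16, either way. A call with a gripper value outside its range is refused whole. "grip" is the opening, from 0 (shut) to 1 (fully open), set as the call begins (left out, the last holds). The fingers move at their own pace and stop on an object; "force" is the grip in N (left out, the last holds). Time passes only in rows, so rows that do not move let the fingers close. It gives the time, the measured TCP pose, the force and the opening at its end, in the units of the state.
- get_state(): the state, without advancing time (a new reading comes with each control period).
- read_camera(name): name is "scene" or "top" or "wrist"; returns a dict with "img" (384x512x3 uint8, blue, green, red), "depth" (384x512 float32, m along the optical axis (not along the pixel's ray), 0 where there is no reading), "fx", "fy", "cx", "cy" (pixels), "dist" ([k1, k2, p1, p2, k3] as OpenCV has them; the pictures are not rectified), "rvec" (rotation vector, rad) and "tvec" (3), from world to camera coordinates, as OpenCV has them. Camera axes: x right, y down, z forward; pixel columns grow to the right and rows downward; lengths in m; the calibration is good to about 2 mm. A picture is of the moment at which its call begins.
- sign_off(): hands the job in, once; it reports no verdict.
The state is a dict: "time": time; "qpos": joint angles; "dq": joint speeds; "joint_efforts": joint torques, N m; "eef_pos": TCP position; "tcp_rot": TCP orientation; "contact_force": force on the tool from outside, world axes, zero at the start; "wrist_torque": the same for the moment, N m; "opening": opening from 0.0 (shut) to 1.0 (fully open).
Only numpy, scipy, OpenCV 4.12 (cv2) and the standard library are available. Lean on these libraries where they do the work, as an engineer would, in place of code of your own. Each camera call takes 0.05 s, during which the arm holds its last target.

TASK

The cover of the herb mill is shut but not locked. Take the flat-bladed key out of its wooden stand, feel its blade into the slot of the round lock on the cover, turn the lock clockwise with the key until it is fully home against its stop, then stand the key upright and fully down in its stand again. Work gently: press only lightly while you feel for the slot, stop twisting as soon as the stop is felt, and leave the mortar, the jar and the brass weight standing where they are.

Things in the scene. Friction and masses are not known exactly. Their poses are not given: they have to be found in the camera images.
- mill: Electric herb mill, fixed: grey housing 220 (x) by 260 (y) by 88 mm high; a steel drum (112 mm across, knob top 150 mm above the table) on its +y half, an aluminium cover plate 160 by 105 mm on its -y half, top 90 mm above the table, bearing a round slotted steel lock 20 mm towards -x and 65 mm towards -y of the origin. Origin: centre of the underside, on the table; z up.
- lock (a point): Centre of the lock head's top face, 102 mm above the table; axes of the mill (it does not turn with the slot). Head 34 mm across, 12 mm proud of the cover; slot 28 mm long, 5.5 wide, 7 deep, centred, closed at both ends, sharp-edged. The head (and this point) sinks on a spring up to 2.5 mm under 2 to 5 N, then is hard; it springs up again when the blade drops in the slot.
- lock_cam (a joint): Turn of the cam under the lock head, rad, growing clockwise from above: 0 open (starts 0.35 to 0.6), 1.571 locked at a hard stop; friction 0.08 N m, stays where left. The head has lost motion on the cam: the slot lies along the mill's x, turned clockwise by lock_cam - lag, lag unknown, 0 to 1.0. Turned clockwise (0.05 N m) it takes up the lag, then drives the cam: locked, the slot lies along the mill's y.
- key_grip (a point): Middle of the key's wooden grip. The key (about 90 g) stands upright in its stand, blade down. The grip is 34 (x) by 14 (y) by 54 mm (z); its middle is 27 mm above its lower face. x along the blade's width, y through its thickness, z up. Grasp it across the 14 mm from above.
- key_tip (a point): Middle of the lower edge of the key's flat steel blade, 52 mm below key_grip on the key's axis (same axes). The blade is 22 mm wide (x), 3 mm thick (y) and stands 25 mm out of the grip's lower face.
- key: The same key as a body; origin at the middle of the blade's lower edge. The lock must not be forced: at most 15 N on its face before the blade is in the slot; in the slot, the forces of the blade's edges on it, added up, must stay below 50 N, which a twist of about 0.3 N m against the stop (some 0.06 rad beyond it with a stiff hand) reaches.
- stand_hole0 (a point): Centre of the mouth of the key's pocket, in the top of the wooden stand: a fixed block 80 (x) by 60 (y) by 35 mm high. The pocket is 26 mm long (stand's x), 8 mm wide (y) and 30 mm deep; the blade hangs in it and the grip's lower face rests on the block's top, so that key_tip is then 25 mm below this point. Axes of the stand, z up.
- mortar: Bystander: grey stone mortar, 100 mm across, 75 mm high, origin at the centre of its underside.
- jar: Bystander: white ceramic jar with a wooden cap, 60 mm across, 85 mm high, origin at the centre of its underside.
- weight: Bystander: small brass balance weight, 40 mm across, 51 mm high, origin at the centre of its underside.
Mind the look-alikes: they are no part of the job. Of the things shaped like the key, the wooden one is meant. Of the things that look like the part that bears stand_hole0, the smaller one is meant.

How it is judged:
By the outcome, as a careful person would: the job done as asked, in the order asked, and still so for the second after the job is handed in, with the robot touching nothing.
It also fails if it takes over 72 s, if anything falls off the work surface, if the arm or the gripper's body presses on something with over 40 N, if the wrist force passes 120 N, or if a joint passes its speed limit or range.

## Working session

There is one attempt and no reset: what is moved stays moved. The work goes in short steps, Python scripts to look and compute and a tool call to move; the robot and the scene stay as the last step left them, time stands still between calls to the robot, and variables do not carry over. Pictures are saved under pics/ and viewed, and the job is handed in when it is done.

Besides the shell and the picture viewer there is one more tool, called as name(argument=value, ...) on one line, values as JSON. move_arm: Moves the arm, as the interface text tells. Its arguments: {"type":"object","properties":{"linear":{"type":"array","items":{"type":"array","items":{"type":"number"}}},"twist":{"type":"array","items":{"type":"array","items":{"type":"number"}}},"grip":{"type":"number"},"force":{"type":"number"}},"required":["linear","twist"]}

```bash
mkdir -p pics; cat > h.py <<'E'
import numpy as np, cv2
from plant import *
def snap(n,f):
    c=read_camera(n); cv2.imwrite('pics/'+f+'.png',c['img']); np.savez('pics/'+f+'.npz',**c); return c
def load(f): return dict(np.load('pics/'+f+'.npz'))
def ray(c,uv):
    K=np.array([[c['fx'],0,c['cx']],[0,c['fy'],c['cy']],[0,0,1]],float)
    p=cv2.undistortPoints(np.array(uv,float).reshape(-1,1,2),K,np.array(c['dist'],float)).reshape(-1,2)
    R=cv2.Rodrigues(np.array(c['rvec'],float))[0]; t=np.array(c['tvec'],float).reshape(3)
    d=np.c_[p,np.ones(len(p))]@R; o=-R.T@t
    return o,d
def onz(c,uv,z):
    o,d=ray(c,uv); return o+d*((z-o[2])/d[:,2])[:,None]
def depthpts(c,uv):
    o,d=ray(c,uv); u=np.array(uv).reshape(-1,2).astype(int)
    return o+d*c['depth'][u[:,1],u[:,0]][:,None]
def proj(c,P):
    K=np.array([[c['fx'],0,c['cx']],[0,c['fy'],c['cy']],[0,0,1]],float)
    return cv2.projectPoints(np.array(P,float).reshape(-1,1,3),np.array(c['rvec'],float),np.array(c['tvec'],float),K,np.array(c['dist'],float))[0].reshape(-1,2)
E
python3 - <<'E'
from h import *
for n in ['scene','top','wrist']: snap(n,n+'0')
print(get_state())
E
```

```text
{'time': 0.15, 'qpos': array([ 1.06303536e+00,  2.86993654e-01,  1.57785507e+00, -6.99057294e-06,
        1.27863557e+00, -1.49982052e-01]), 'dq': array([ 0.00050994, -0.00287636, -0.00327243, -0.00158111,  0.00174218,
       -0.00053059]), 'joint_efforts': array([ 9.44944659e-04, -4.06605148e+01, -2.93140393e+01, -1.53510709e-04,
        3.93911774e-03,  1.40731032e-05]), 'eef_pos': array([0.2360927 , 0.6318196 , 0.23823617]), 'tcp_rot': array([ 1.77935787e-01,  9.84041646e-01, -8.96209917e-04, -3.02308892e-04]), 'contact_force': array([ 0.36078876, -0.40104824, -0.07682497]), 'wrist_torque': array([-0.03928358, -0.02468705, -0.01751439]), 'opening': 0.9993607498722411}
```

View pics/scene0.png

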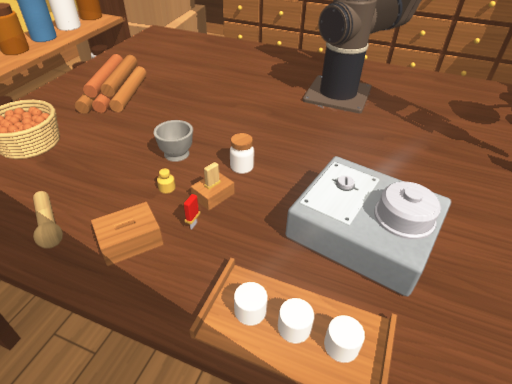

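View pics/top0.png

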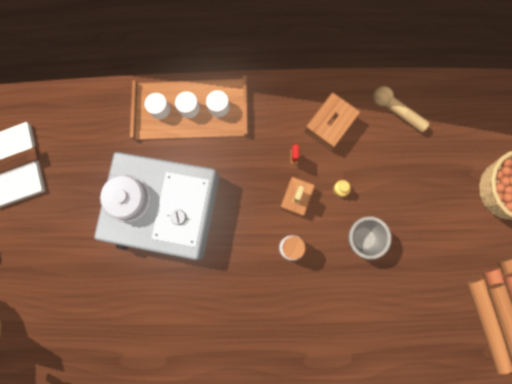

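View pics/wrist0.png

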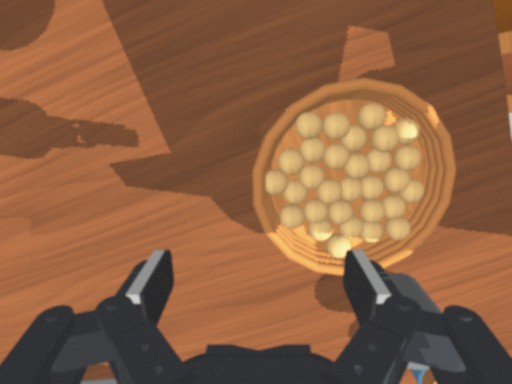

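The scene and top views show the mill (top ≈(160,205)), with its lock at about (178,217). The small stand with the wooden key is at ≈(299,197), the red decoy key at (295,153) and the larger decoy stand at (333,120). The jar is at (292,248), the weight at (342,188) and the mortar at (370,238).

```bash
python3 - <<'E'
from h import *
c=load('top0'); s=load('scene0')
print('cam',ray(c,[[256,192]])[0],ray(s,[[256,192]])[0])
for n,uv,z in [('lock',(178,217),.102),('stand',(299,197),.035),('key top',(300,193),.089),('jar',(292,245),.085),('weight',(342,187),.05),('mortar',(370,237),.075),('red',(295,153),.02)]:
    print(n,onz(c,[uv],z).round(4),depthpts(c,[uv]).round(4))
def rect(c,mask,z,name):
    cs,_=cv2.findContours(mask,cv2.RETR_EXTERNAL,cv2.CHAIN_APPROX_NONE); k=max(cs,key=cv2.contourArea)
# crops enlarged
i=c['img']
a=cv2.resize(i[150:250,250:350],None,fx=4,fy=4,interpolation=cv2.INTER_CUBIC)
b=cv2.resize(i[170:270,130:230],None,fx=4,fy=4,interpolation=cv2.INTER_CUBIC)
cv2.imwrite('pics/crop0.png',np.hstack([a,b]))
E
```

```text
cam [ 0.4803296  -0.06827227  0.98816059] [1.18463002 0.16754454 0.60228585]
lock [[0.5594 0.125  0.102 ]] [[0.56   0.1265 0.0954]]
stand [[ 0.6085 -0.1626  0.035 ]] [[ 0.6011 -0.1571  0.0897]]
key top [[ 0.6106 -0.1599  0.089 ]] [[ 0.6107 -0.16    0.0882]]
jar [[ 0.49   -0.1374  0.085 ]] [[ 0.49   -0.1371  0.0878]]
weight [[ 0.6286 -0.2677  0.05  ]] [[ 0.6285 -0.2675  0.0507]]
mortar [[ 0.504  -0.3225  0.075 ]] [[ 0.5055 -0.338   0.0194]]
red [[ 0.7246 -0.1583  0.02  ]] [[ 0.7097 -0.1528  0.0792]]
```

View pics/crop0.png

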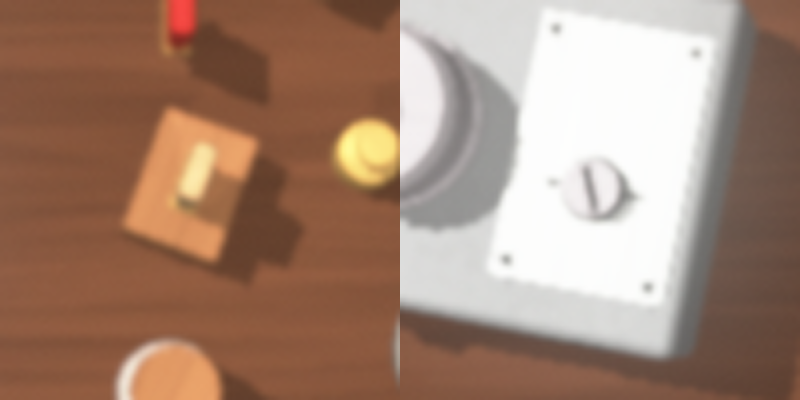

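```bash
python3 - <<'E'
from h import *
from scipy.spatial.transform import Rotation as R
c=load('top0'); w=load('wrist0'); st=get_state()
q=np.array([[168,107],[260,140],[217,263],[122,227]])/4+[250,150]
P=onz(c,q,.035); print(P.round(4), P.mean(0)); 
d=(P[0]+P[1]-P[2]-P[3]); print('stand long deg',np.degrees(np.arctan2(d[1],d[0])),np.linalg.norm(d)/2)
# mill cover corners
q=np.array([[556,28],[696,53],[648,287],[506,259]])/4; q[:,0]-=100; q+=[130,170]
P=onz(c,q,.09); print(P.round(4)); d=P[0]+P[1]-P[2]-P[3]; e=P[1]+P[2]-P[0]-P[3]
print('cover long deg',np.degrees(np.arctan2(d[1],d[0])),'short',np.degrees(np.arctan2(e[1],e[0])),P.mean(0))
T=R.from_quat(st['tcp_rot']); print('tool axes\n',T.as_matrix().round(3)); 
o,dd=ray(w,[[w['cx'],w['cy']]]); print('cam in tool',T.inv().apply(o-st['eef_pos']),T.inv().apply(dd))
print([k for k in st],w['fx'])
E
```

```text
[[ 0.66   -0.147   0.035 ]
 [ 0.6376 -0.2036  0.035 ]
 [ 0.5615 -0.1738  0.035 ]
 [ 0.5852 -0.1159  0.035 ]] [ 0.61109107 -0.16008427  0.035     ]
stand long deg -22.003795829772177 0.08136679147670789
[[0.6567 0.1501 0.09  ]
 [0.6394 0.0658 0.09  ]
 [0.5021 0.0945 0.09  ]
 [0.5198 0.1787 0.09  ]]
cover long deg -11.793641405066397 short -101.74954146739509 [0.57948928 0.12228427 0.09      ]
tool axes
 [[-0.937  0.35  -0.001]
 [ 0.35   0.937 -0.002]
 [ 0.    -0.002 -1.   ]]
cam in tool [ 0.08291095  0.00052596 -0.13473068] [[-3.16443789e-01 -2.06628042e-04  9.48611240e-01]]
['time', 'qpos', 'dq', 'joint_efforts', 'eef_pos', 'tcp_rot', 'contact_force', 'wrist_torque', 'opening'] 300.94418966381784
```

move_arm(linear=[[0.0216,-0.0337,0.001],[0.0216,-0.0337,0.001],[0.0216,-0.0337,0.001],[0.0216,-0.0337,0.001],[0.0216,-0.0337,0.001],[0.0216,-0.0337,0.001],[0.0216,-0.0337,0.001],[0.0216,-0.0337,0.001],[0.0216,-0.0337,0.001],[0.0216,-0.0337,0.001],[0.0216,-0.0337,0.001],[0.0216,-0.0337,0.001],[0.0216,-0.0337,0.001],[0.0216,-0.0337,0.001],[0.0216,-0.0337,0.001],[0,0,0]], twist=[[0,0,0],[0,0,0],[0,0,0],[0,0,0],[0,0,0],[0,0,0],[0,0,0],[0,0,0],[0,0,0],[0,0,0],[0,0,0],[0,0,0],[0,0,0],[0,0,0],[0,0,0],[0,0,0]], grip=0.6)

```text
time: 1.48
eef_pos: [0.563, 0.1016, 0.2474]
tcp_rot: [0.174, 0.985, -0.004, -0.002]
contact_force: [-0.5, 0.6, 0.2]
opening: 0.601
```

```bash
python3 - <<'E'
from h import *
snap('wrist','wl'); s=get_state(); print(s['time'],s['eef_pos'],s['tcp_rot'],s['qpos'],s['contact_force'])
E
```

```text
1.5333 [0.56152218 0.10379274 0.24698516] [ 0.17320221  0.98487683 -0.0027803  -0.00330115] [ 0.00698667  0.05676239  1.8241197  -0.00448445  1.26820923 -1.21429381] [ 0.37385298 -0.08288489  0.60974559]
```

View pics/wl.png

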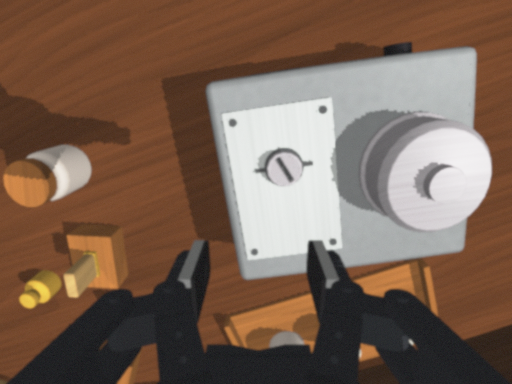

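The wrist view shows the lock at (284,167), with its slot running upper-left to lower-right and the cover screws at its corners. The key stand is on the left, around (95,255).

```bash
cat > lock.py <<'E'
from h import *
def lock(f,roi,save=None,thr=None):
    c=load(f); x0,y0,x1,y1=roi; g=cv2.cvtColor(c['img'],cv2.COLOR_BGR2GRAY)[y0:y1,x0:x1]
    a=cv2.resize(g,None,fx=8,fy=8,interpolation=cv2.INTER_CUBIC); cv2.imwrite('pics/'+f+'_lk.png',a)
lock('wl',(240,130,330,205))
c=load('wl')
q=[(232,123),(322,109.5),(333,241.5),(254,252)]
P=onz(c,q,.09); print(P.round(4),P.mean(0),depthpts(c,[(284,167),(270,200)]))
E
python3 lock.py
```

```text
[[0.5023 0.0966 0.09  ]
 [0.5195 0.1811 0.09  ]
 [0.6569 0.1535 0.09  ]
 [0.6397 0.0683 0.09  ]] [0.57961966 0.1248824  0.09      ] [[0.55871236 0.12960932 0.09569846]
 [0.58804544 0.10498889 0.09095996]]
```

View pics/wl_lk.png

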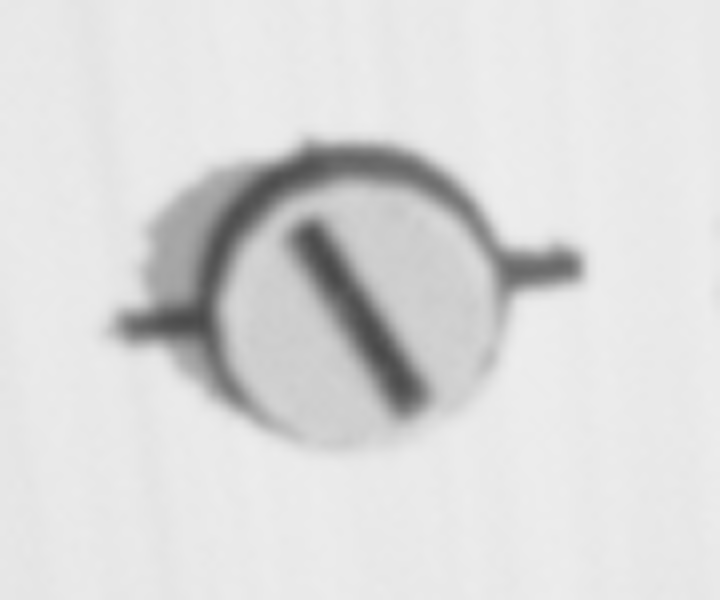

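```bash
python3 - <<'E'
from h import *
c=load('wl')
g=cv2.cvtColor(c['img'],cv2.COLOR_BGR2GRAY)[130:205,240:330]
a=cv2.resize(g,None,fx=8,fy=8,interpolation=cv2.INTER_CUBIC)
# slot mask inside head face
m=np.zeros_like(a); cv2.circle(m,(358,315),125,255,-1)
sm=((a<150)&(m>0)).astype(np.uint8)*255
k=max(cv2.findContours(sm,0,2)[0],key=cv2.contourArea); r=cv2.minAreaRect(k); b=cv2.boxPoints(r)
def up(q): return (np.array(q)+.5)/8-.5+[240,130]
B=onz(c,up(b),.102); print('slot box',B.round(4),B.mean(0).round(4))
e=[np.linalg.norm(B[1]-B[0]),np.linalg.norm(B[2]-B[1])];print(e)
d=B[1]-B[0] if e[0]>e[1] else B[2]-B[1]; print('slot yaw',np.degrees(np.arctan2(d[1],d[0])))
fm=((a>190)&(a<222)).astype(np.uint8)*255; 
P=onz(c,[(232,123),(322,109.5),(333,241.5),(254,252)],.09); d=P[3]+P[2]-P[0]-P[1]; th=np.arctan2(d[1],d[0]);print('mill yaw',np.degrees(th))
print('lock from screws',P.mean(0)-.02*np.array([np.cos(th),np.sin(th),0]))
d=P[1]-P[0]+P[2]-P[3];print(np.degrees(np.arctan2(d[1],d[0]))-90)
E
```

```text
slot box [[0.5466 0.124  0.102 ]
 [0.5455 0.1289 0.102 ]
 [0.572  0.1347 0.102 ]
 [0.5732 0.1297 0.102 ]] [0.5593 0.1293 0.102 ]
[np.float64(0.0050321336754640626), np.float64(0.027136598776822365)]
slot yaw 12.366232176275084
mill yaw -11.503474092545636
lock from screws [0.56002141 0.12887094 0.09      ]
-11.460364951457805
```

move_arm(linear=[[0.006,-0.033,-0.006],[0.006,-0.033,-0.006],[0.006,-0.033,-0.006],[0.006,-0.033,-0.006],[0.006,-0.033,-0.006],[0.006,-0.033,-0.006],[0.006,-0.028,-0.006],[0.003,-0.015,-0.004],[0,0,0],[0,0,0],[0,0,0]], twist=[[0,0,0],[0,0,0],[0,0,0],[0,0,0],[0,0,0],[0,0,0],[0,0,0],[0,0,0],[0,0,0],[0,0,0],[0,0,0]])

```text
time: 2.45
eef_pos: [0.6033, -0.1337, 0.196]
tcp_rot: [0.167, 0.986, 0.001, -0.007]
contact_force: [-0.3, 0.9, -0.4]
opening: 0.598
```

```bash
python3 - <<'E'
from h import *
snap('wrist','wk'); s=get_state(); print(s['time'],s['eef_pos'],s['tcp_rot'],s['qpos'],s['contact_force'],s['wrist_torque'])
E
```

```text
2.5 [ 0.6032906  -0.13332261  0.19611478] [ 0.16714008  0.98590611  0.00152665 -0.00714218] [-3.81523145e-01  2.07496204e-01  1.75272038e+00 -4.72220251e-05
  1.19598317e+00 -1.61643636e+00] [-0.70599666  0.09310953 -0.52157169] [0.03013959 0.00585175 0.03162142]
```

View pics/wk.png

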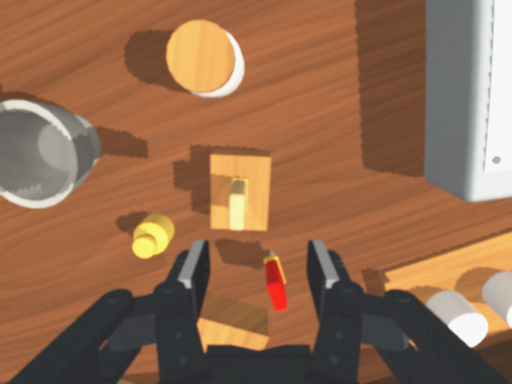

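The wrist view over the stand shows the block's corners near (211,155) to (270,230) and the key grip at ≈(239,205). Next I'll segment both.

```bash
python3 - <<'E'
from h import *
c=load('wk')
cv2.imwrite('pics/wk_c.png',cv2.resize(c['img'][145:240,195:285],None,fx=7,fy=6.3,interpolation=cv2.INTER_CUBIC) if 0 else cv2.resize(c['img'][145:240,195:285],None,fx=6,fy=6,interpolation=cv2.INTER_CUBIC))
d=c['depth']
ys,xs=np.mgrid[145:245,195:285]; uv=np.c_[xs.ravel(),ys.ravel()]
P=depthpts(c,uv); 
for lo,hi,n in [(.08,.095,'keytop'),(.03,.04,'stand')]:
    m=(P[:,2]>lo)&(P[:,2]<hi); Q=P[m]; print(n,m.sum(),Q[:,2].mean())
    if n=='keytop': U=uv[m]; print(U.min(0),U.max(0))
    r=cv2.minAreaRect((onz(c,uv[m],np.median(Q[:,2]))[:,:2]*1000).astype(np.float32)); print(r, cv2.boxPoints(r).round(1).tolist())
E
```

```text
keytop 603 0.08840041281134631
[228 191] [244 230]
((609.845703125, -155.5582275390625), (13.738451957702637, 36.00296401977539), 68.91397094726562) [[590.5999755859375, -155.5], [624.2000122070312, -168.39999389648438], [629.0999755859375, -155.60000610351562], [595.5, -142.6999969482422]]
stand 3397 0.03523975802278041
((611.1229858398438, -156.1267547607422), (59.01602554321289, 81.31391906738281), 67.98118591308594) [[562.4000244140625, -168.1999969482422], [637.7999877929688, -198.6999969482422], [659.9000244140625, -144.0], [584.5, -113.5]]
```

View pics/wk_c.png

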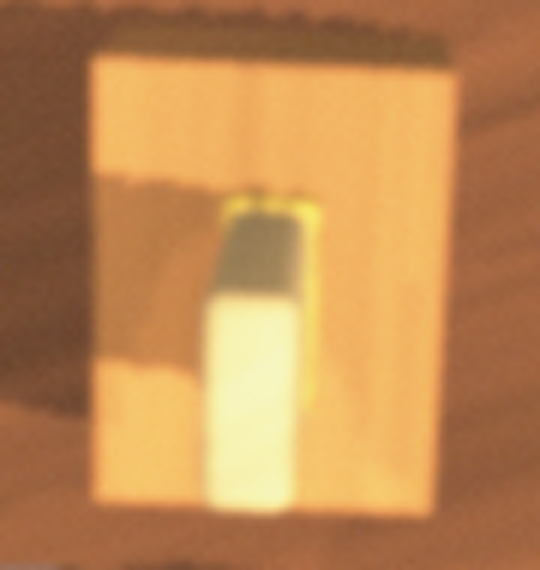

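```bash
python3 - <<'E'
from h import *
snap('top','t2'); c=snap('scene','s2')
for f in ['t2','s2']:
    c=load(f); 
    for P in ([.610,-.1556,.089],[.610,-.160,.089]): print(f,proj(c,[P]).round(1))
    cs=[[.5624,-.1682,.035],[.6378,-.1987,.035],[.6599,-.144,.035],[.5845,-.1135,.035]]
    p=proj(c,cs); q=proj(c,np.array(cs)+[0,-.004,0])
    i=cv2.resize(c['img'],None,fx=5,fy=5,interpolation=cv2.INTER_CUBIC)
    for a,col in ((p,(0,255,0)),(q,(255,0,0))): cv2.polylines(i,[((a+.5)*5).astype(int)],True,col,1)
    m=p.mean(0)*5; x,y=int(m[0])-200,int(m[1])-220
    cv2.imwrite('pics/'+f+'o.png',i[max(y,0):y+440,max(x,0):x+400])
a=cv2.imread('pics/t2o.png');b=cv2.imread('pics/s2o.png');cv2.imwrite('pics/ov2.png',np.hstack([a,b]))
w=load('wk'); s=get_state(); from scipy.spatial.transform import Rotation as R
T=R.from_quat(s['tcp_rot']); print(proj(w,[s['eef_pos'],s['eef_pos']+T.apply([0,.0255,0]),s['eef_pos']-T.apply([0,.0255,0])]),s['opening'])
E
```

```text
t2 [[298.2 193.3]]
t2 [[300.  193.3]]
s2 [[212.2 164.8]]
s2 [[210.5 164.3]]
[[257.4505374  263.0226227 ]
 [307.13345743 262.81191472]
 [207.77319173 262.99318239]] 0.6019603393367993
```

View pics/ov2.png

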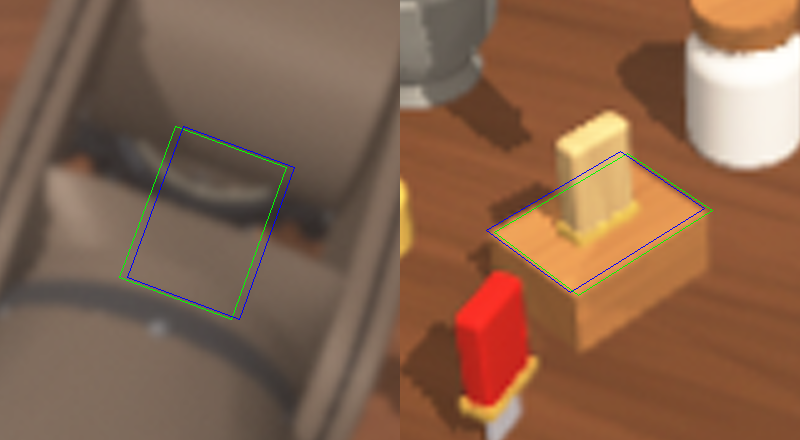

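```bash
cat > plan.py <<'E'
from h import *
from scipy.spatial.transform import Rotation as R
def tgt(yaw):
    x=np.array([np.cos(np.radians(yaw)),np.sin(np.radians(yaw)),0]); z=np.array([0,0,-1.]); return R.from_matrix(np.c_[x,np.cross(z,x),z])
def plan(p,yaw):
    s=get_state(); T=R.from_quat(s['tcp_rot']); m=T.as_matrix()
    print('t',s['time'],'pos',s['eef_pos'].round(4),'toolx yaw',np.degrees(np.arctan2(m[1,0],m[0,0])).round(2),'toolz',m[:,2].round(4),'F',s['contact_force'].round(2),'M',s['wrist_torque'].round(3),'op',round(s['opening'],4),'j6',s['qpos'][5].round(3))
    print('lin',(np.array(p)-s['eef_pos']).round(4),'twist deg',np.degrees((tgt(yaw)*T.inv()).as_rotvec()).round(2))
if __name__=='__main__':
    import sys; a=list(map(float,sys.argv[1:])); plan(a[:3],a[3])
E
python3 plan.py .6103 -.1578 .055 158.2
```

```text
t 2.6 pos [ 0.6036 -0.1335  0.1966] toolx yaw 160.78 toolz [-0.0126  0.0046 -0.9999] F [0.44 0.24 0.77] M [0.018 0.011 0.035] op 0.602 j6 -1.617
lin [ 0.0067 -0.0243 -0.1416] twist deg [-0.28 -0.71 -2.58]
```

First I'll align laterally above the key, then descend partway.

move_arm(linear=[[0.003,-0.012,-0.015],[0.0037,-0.0123,-0.015],[0,0,-0.01],[0,0,0],[0,0,0]], twist=[[-0.14,-0.35,-1.3],[-0.14,-0.35,-1.3],[0,0,0],[0,0,0],[0,0,0]])

```text
time: 3.02
eef_pos: [0.6119, -0.1525, 0.159]
tcp_rot: [0.186, 0.983, 0.0, 0.003]
contact_force: [-0.0, 0.2, 0.8]
opening: 0.601
```

```bash
python3 plan.py .6103 -.1578 .055 158.2; python3 -c "
from h import *
snap('wrist','wk2')"
```

```text
t 3.0167 pos [ 0.6119 -0.1525  0.159 ] toolx yaw 158.55 toolz [ 0.0054 -0.001  -1.    ] F [-0.03  0.25  0.78] M [0.007 0.069 0.012] op 0.6011 j6 -1.602
lin [-0.0016 -0.0053 -0.104 ] twist deg [ 0.06  0.31 -0.35]
```

View pics/wk2.png

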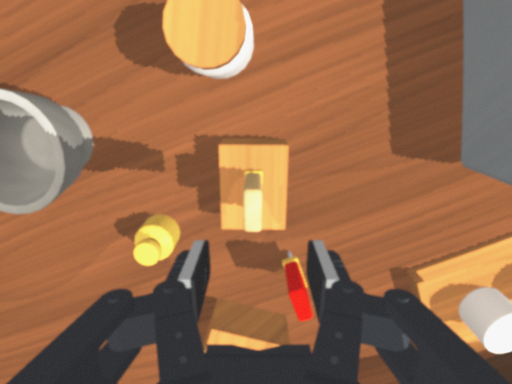

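move_arm(linear=[[-0.0008,-0.002,-0.015],[-0.0008,-0.002,-0.018],[0,0,-0.018],[0,0,-0.018],[0,0,-0.012],[0,0,-0.006],[0,0,0],[0,0,0],[0,0,0]], twist=[[0.03,0.15,-0.2],[0.03,0.15,-0.2],[0,0,0],[0,0,0],[0,0,0],[0,0,0],[0,0,0],[0,0,0],[0,0,0]])

```text
time: 3.82
eef_pos: [0.6118, -0.1542, 0.0705]
tcp_rot: [0.188, 0.982, -0.001, 0.003]
contact_force: [-0.6, -0.1, -0.1]
opening: 0.6
```

```bash
python3 plan.py .6103 -.1568 .055 158.2; python3 -c "
from h import *
snap('wrist','wk3')"
```

```text
t 3.8167 pos [ 0.6118 -0.1542  0.0705] toolx yaw 158.38 toolz [ 0.0064 -0.0023 -1.    ] F [-0.63 -0.07 -0.08] M [ 0.001  0.01  -0.022] op 0.6004 j6 -1.601
lin [-0.0015 -0.0026 -0.0155] twist deg [ 0.13  0.37 -0.18]
```

View pics/wk3.png

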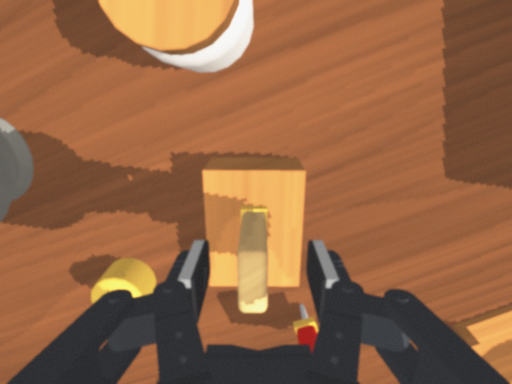

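move_arm(linear=[[-0.0015,-0.0025,-0.008],[-0.001,-0.0015,-0.008],[0,0,-0.003],[0,0,0],[0,0,0]], twist=[[0.1,0.4,-0.2],[0.05,0.2,0],[0,0,0],[0,0,0],[0,0,0]])

```text
time: 4.28
eef_pos: [0.6113, -0.1598, 0.0532]
tcp_rot: [0.19, 0.982, -0.001, 0.001]
contact_force: [0.7, 0.1, -0.2]
opening: 0.601
```

```bash
python3 plan.py .6108 -.1565 .055 158.2; python3 -c "
from h import *
snap('wrist','wk4')"
```

```text
t 4.2833 pos [ 0.6113 -0.1598  0.0532] toolx yaw 158.15 toolz [ 0.001  -0.0021 -1.    ] F [ 0.7   0.07 -0.15] M [ 0.005 -0.017 -0.026] op 0.6006 j6 -1.604
lin [-0.0005  0.0033  0.0018] twist deg [0.12 0.06 0.05]
```

View pics/wk4.png

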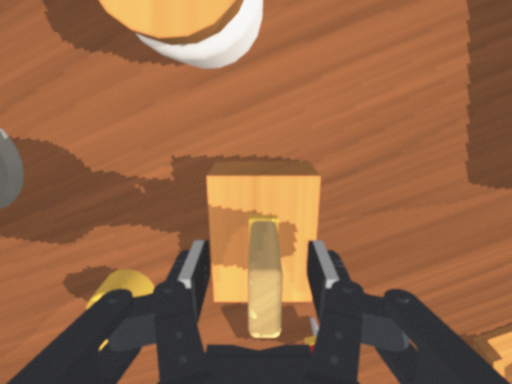

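move_arm(linear=[[0.0004,0.0028,0.001],[0,0,0],[0,0,0]], twist=[[0,0,0],[0,0,0],[0,0,0]])

```text
time: 4.58
eef_pos: [0.6119, -0.1568, 0.0546]
tcp_rot: [0.19, 0.982, -0.001, 0.001]
contact_force: [-0.0, 0.1, -0.1]
opening: 0.602
```

```bash
python3 plan.py .6108 -.1565 .055 158.2; python3 -c "
from h import *
snap('wrist','wk5')"
```

```text
t 4.5833 pos [ 0.6119 -0.1568  0.0546] toolx yaw 158.15 toolz [ 0.0015 -0.0023 -1.    ] F [-0.    0.1  -0.14] M [ 0.039 -0.032 -0.02 ] op 0.6016 j6 -1.599
lin [-0.0011  0.0003  0.0004] twist deg [0.13 0.08 0.05]
```

View pics/wk5.png

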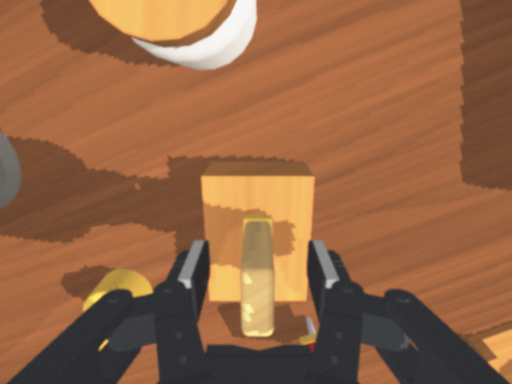

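The key is now centred between the fingers: key at u≈257.5, finger midpoint at 258. Closing.

move_arm(linear=[[0,0,0],[0,0,0],[0,0,0],[0,0,0],[0,0,0],[0,0,0],[0,0,0],[0,0,0]], twist=[[0,0,0],[0,0,0],[0,0,0],[0,0,0],[0,0,0],[0,0,0],[0,0,0],[0,0,0]], grip=0, force=60)

```text
time: 5.3
eef_pos: [0.6123, -0.1566, 0.0553]
tcp_rot: [0.189, 0.982, -0.001, 0.002]
contact_force: [0.1, 1.5, 0.1]
opening: 0.159
```

```bash
python3 plan.py .6108 -.1565 .055 158.2; python3 -c "
from h import *
snap('wrist','wk6')"
```

```text
t 5.3 pos [ 0.6123 -0.1566  0.0553] toolx yaw 158.16 toolz [ 0.0026 -0.0025 -1.    ] F [0.15 1.52 0.1 ] M [ 0.089  0.052 -0.014] op 0.1591 j6 -1.599
lin [-0.0015  0.0001 -0.0003] twist deg [0.15 0.15 0.04]
```

View pics/wk6.png

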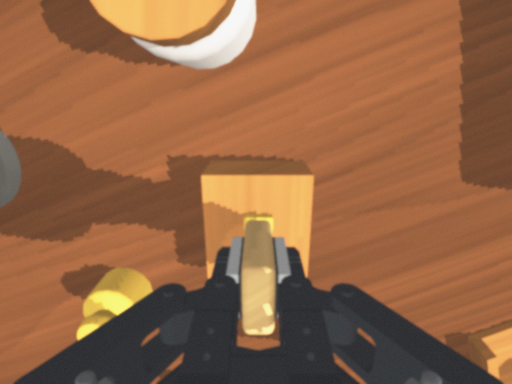

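move_arm(linear=[[0,0,0.006],[0,0,0.012],[0,0,0.018],[0,0,0.02],[0,0,0.02],[0,0,0.02],[0,0,0.015],[0,0,0.005],[0,0,0],[0,0,0]], twist=[[0,0,0],[0,0,0],[0,0,0],[0,0,0],[0,0,0],[0,0,0],[0,0,0],[0,0,0],[0,0,0],[0,0,0]])

```text
time: 6.18
eef_pos: [0.6112, -0.1564, 0.1815]
tcp_rot: [0.19, 0.982, -0.001, 0.003]
contact_force: [0.5, -0.4, -1.3]
opening: 0.155
```

```bash
python3 plan.py .5597 .127 .175 192; python3 -c "
from h import *
snap('wrist','wk7');snap('scene','s7')"
```

```text
t 6.1833 pos [ 0.6112 -0.1564  0.1815] toolx yaw 158.15 toolz [ 0.0051 -0.004  -1.    ] F [ 0.53 -0.43 -1.25] M [-0.039  0.005  0.046] op 0.1547 j6 -1.599
lin [-0.0515  0.2834 -0.0065] twist deg [ 0.14  0.35 33.85]
```

View pics/wk7.png

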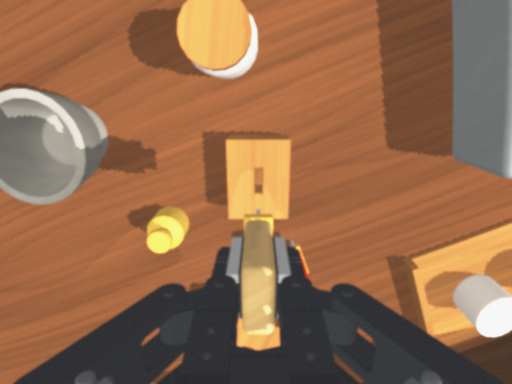

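View pics/s7.png

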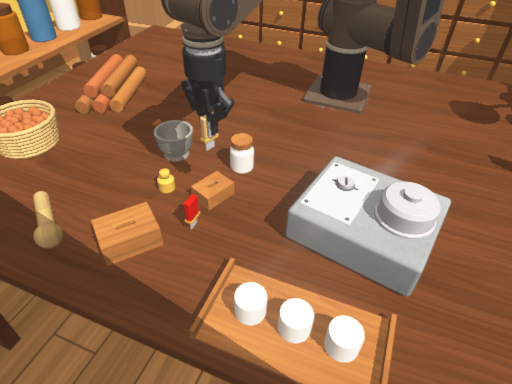

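move_arm(linear=[[-0.003,0.015,0],[-0.005,0.028,0],[-0.005,0.028,0],[-0.005,0.028,0],[-0.005,0.028,0],[-0.005,0.028,0],[-0.005,0.028,0],[-0.005,0.028,0],[-0.005,0.025,0],[-0.004,0.02,0],[-0.002,0.01,0],[0,0,0],[0,0,0],[0,0,0]], twist=[[0,0,2],[0,0,3.4],[0,0,3.4],[0,0,3.4],[0,0,3.4],[0,0,3.4],[0,0,3.4],[0,0,3.4],[0,0,3.4],[0,0,3],[0,0,1],[0,0,0],[0,0,0],[0,0,0]])

```text
time: 7.45
eef_pos: [0.5427, 0.1292, 0.1607]
tcp_rot: [-0.12, 0.993, 0.001, -0.015]
contact_force: [-0.5, -0.0, -1.4]
opening: 0.153
```

```bash
python3 plan.py .5597 .127 .175 192; python3 -c "
from h import *
snap('wrist','wm1')"
```

```text
t 7.45 pos [0.5427 0.1292 0.1607] toolx yaw -166.21 toolz [-0.0311 -0.001  -0.9995] F [-0.52 -0.04 -1.39] M [0.013 0.033 0.012] op 0.1534 j6 -1.76
lin [ 0.017  -0.0022  0.0143] twist deg [ 0.03 -1.78 -1.79]
```

View pics/wm1.png

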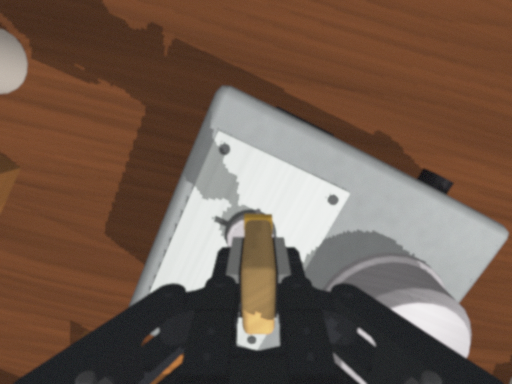

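move_arm(linear=[[0.01,0,0.01],[0.018,0,0.01],[0.018,-0.001,0.008],[0.014,-0.001,0.005],[0.006,0,0.002],[0,0,0],[0,0,0],[0,0,0]], twist=[[0,-0.6,-0.6],[0,-0.6,-0.6],[0,-0.6,-0.6],[0,0,0],[0,0,0],[0,0,0],[0,0,0],[0,0,0]])

```text
time: 8.17
eef_pos: [0.6164, 0.1184, 0.2008]
tcp_rot: [-0.096, 0.995, -0.001, 0.003]
contact_force: [0.2, 0.5, -1.1]
opening: 0.156
```

```bash
python3 plan.py .61 .127 .19 192; python3 -c "
from h import *
snap('wrist','wm2')"
```

```text
t 8.1667 pos [0.6164 0.1184 0.2008] toolx yaw -169.03 toolz [ 0.0068 -0.0019 -1.    ] F [ 0.18  0.45 -1.08] M [ 0.002 -0.001  0.019] op 0.1565 j6 -1.732
lin [-0.0064  0.0086 -0.0108] twist deg [0.1  0.39 1.03]
```

View pics/wm2.png

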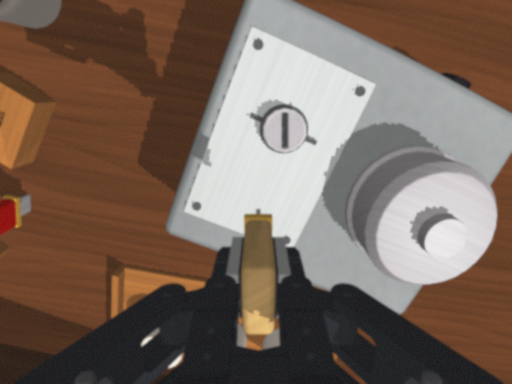

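The lock is unobstructed at (284,129), and its slot runs almost straight up and down in the image, nearly parallel to the key. Measuring it now.

```bash
cat > slot.py <<'E'
from h import *
def slot(f,cu,cv,rad,thr=140,z=.102):
    c=load(f); x0,y0=int(cu)-30,int(cv)-30
    g=cv2.cvtColor(c['img'],cv2.COLOR_BGR2GRAY)[y0:y0+60,x0:x0+60]
    a=cv2.resize(g,None,fx=8,fy=8,interpolation=cv2.INTER_CUBIC)
    m=np.zeros_like(a); cv2.circle(m,(int((cu-x0)*8),int((cv-y0)*8)),int(rad*8),255,-1)
    sm=((a<thr)&(m>0)).astype(np.uint8)*255
    k=max(cv2.findContours(sm,0,2)[0],key=cv2.contourArea); b=cv2.boxPoints(cv2.minAreaRect(k))
    v=cv2.cvtColor(a,cv2.COLOR_GRAY2BGR); cv2.polylines(v,[b.astype(int)],True,(0,0,255),1); cv2.imwrite('pics/'+f+'_sl.png',v)
    B=onz(c,(b+.5)/8-.5+[x0,y0],z); e=[np.linalg.norm(B[1]-B[0]),np.linalg.norm(B[2]-B[1])]
    d=B[1]-B[0] if e[0]>e[1] else B[2]-B[1]
    print('slot c',B.mean(0).round(4),'size',np.round(e,4),'yaw',np.degrees(np.arctan2(d[1],d[0])).round(2))
if __name__=='__main__':
    import sys; slot(sys.argv[1],*map(float,sys.argv[2:]))
E
python3 slot.py wm2 285 129 19; python3 slot.py wl 284.5 169 15
python3 - <<'E'
from h import *
c=load('wm2'); P=onz(c,[(258,44),(360,91),(196.5,206)],.09); print(P)
d=P[2]-P[0];th=np.arctan2(d[1],d[0]);print(np.degrees(th)); ctr=(P[1]+P[2])/2;print('lock',ctr-.02*np.array([np.cos(th),np.sin(th),0]))
E
```

```text
slot c [0.5593 0.1292 0.102 ] size [0.027 0.005] yaw -167.75
slot c [0.5593 0.1293 0.102 ] size [0.0046 0.0266] yaw 12.47
[[0.50175868 0.0973182  0.09      ]
 [0.51933026 0.1819409  0.09      ]
 [0.63943792 0.06894623 0.09      ]]
-11.644110250757079
lock [0.55979569 0.12948021 0.09      ]
```

View pics/wm2_sl.png

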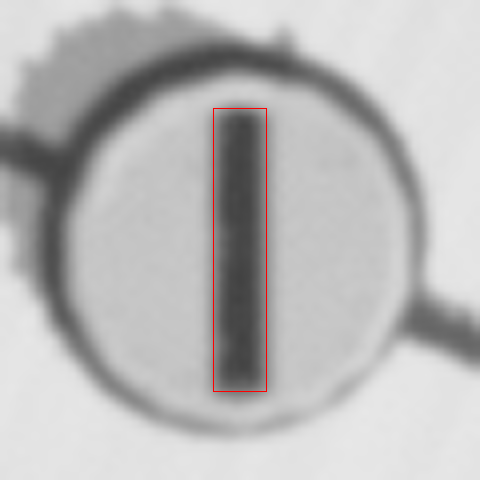

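```bash
python3 - <<'E'
from h import *
from plan import *
c=load('wm2'); s=get_state(); T=R.from_quat(s['tcp_rot'])
for off in (0,.0012,.0024):
    print(off,proj(c,[s['eef_pos']+T.apply([.011+off,0,.045]),s['eef_pos']+T.apply([.017+off,-.007,.020]),s['eef_pos']+T.apply([.017+off,.007,-.034]),s['eef_pos']+T.apply([-.017+off,0,-.034])]).round(1).tolist())
cv2.imwrite('pics/wm2_k.png',cv2.resize(c['img'][195:350,215:305],None,fx=5,fy=3.8,interpolation=cv2.INTER_CUBIC) if 0 else cv2.resize(c['img'][200:345,220:300],None,fx=4,fy=4,interpolation=cv2.INTER_CUBIC))
E
python3 plan.py .5610 .1296 .175 192.3
```

```text
0 [[256.3, 208.4], [243.5, 214.9], [273.4, 268.8], [255.7, 336.7]]
0.0012 [[256.3, 206.6], [243.5, 212.9], [273.4, 266.1], [255.7, 334.5]]
0.0024 [[256.3, 204.9], [243.4, 210.9], [273.5, 263.5], [255.7, 332.4]]
t 8.2167 pos [0.6161 0.1185 0.2006] toolx yaw -169.02 toolz [ 0.0065 -0.0019 -1.    ] F [-0.4  -0.21 -0.81] M [-0.012  0.014  0.024] op 0.1579 j6 -1.732
lin [-0.0551  0.0111 -0.0256] twist deg [0.11 0.37 1.32]
```

View pics/wm2_k.png

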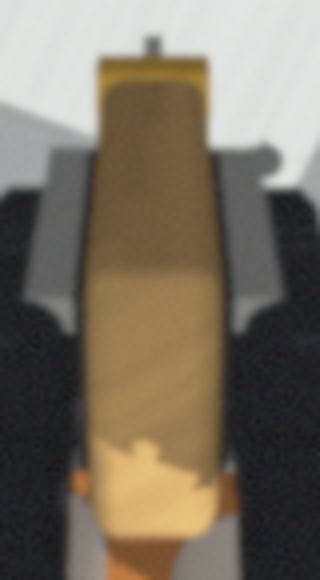

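```bash
python3 - <<'E'
from h import *
c=load('wm2'); yaw=np.radians(190.98); tx=np.array([np.cos(yaw),np.sin(yaw),0])
P=onz(c,[(258,209.3)],.2007-.045)[0]; tip=P-tx*.011; print('tip wrist',tip,'TCP-tip',np.array([.6162,.1185])-tip[:2]); o=tip[:2]-np.array([.6162,.1185]); ty=np.array([tx[1]*1,-tx[0]]); print('toolx off',o@tx[:2],'tooly',o@ty)
E
```

```text
tip wrist [0.61674998 0.11966372 0.1557    ] TCP-tip [-0.00054998 -0.00116372]
toolx off -0.0007615595119713935 tooly 0.001037661147055066
```

move_arm(linear=[[-0.012,0.003,-0.006],[-0.018,0.003,-0.008],[-0.015,0.003,-0.008],[-0.008,0.001,-0.004],[-0.003,0,-0.003],[0,0,0],[0,0,0]], twist=[[0.1,0.2,0.6],[0,0.2,0.7],[0,0,0],[0,0,0],[0,0,0],[0,0,0],[0,0,0]])

```text
time: 8.8
eef_pos: [0.5545, 0.1286, 0.1689]
tcp_rot: [-0.107, 0.994, 0.0, -0.002]
contact_force: [0.9, 0.4, -0.5]
opening: 0.159
```

```bash
python3 plan.py .5590 .1283 .160 192.3; python3 -c "
from h import *
c=snap('wrist','wm3'); cv2.imwrite('pics/wm3_k.png',cv2.resize(c['img'][180:260,205:315],None,fx=6,fy=6,interpolation=cv2.INTER_CUBIC))"
```

```text
t 8.8 pos [0.5545 0.1286 0.1689] toolx yaw -167.68 toolz [-3.9e-03 -3.0e-04 -1.0e+00] F [ 0.87  0.38 -0.54] M [-0.034 -0.013 -0.04 ] op 0.159 j6 -1.736
lin [ 0.0045 -0.0003 -0.0089] twist deg [ 0.02 -0.22 -0.02]
```

View pics/wm3_k.png

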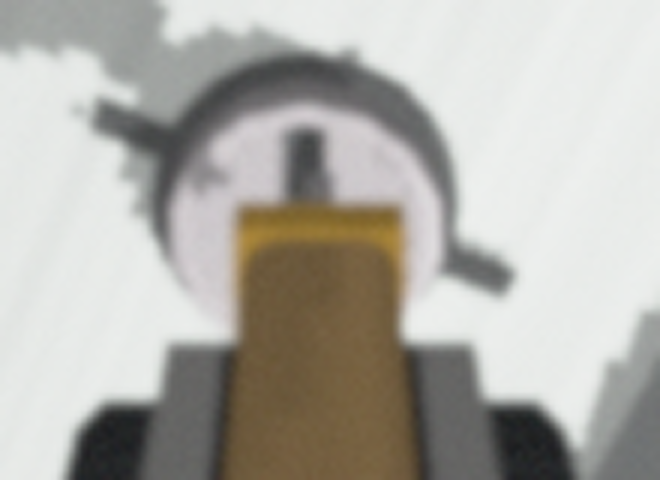

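move_arm(linear=[[0.0035,-0.0005,-0.005],[0.001,0,-0.003],[0,0,0],[0,0,0]], twist=[[0,-0.2,0],[0,0,0],[0,0,0],[0,0,0]])

```text
time: 9.18
eef_pos: [0.5623, 0.1276, 0.1617]
tcp_rot: [-0.107, 0.994, -0.0, 0.002]
contact_force: [-0.9, 0.0, -0.3]
opening: 0.156
```

```bash
python3 plan.py .5590 .1283 .160 192.3; python3 -c "
from h import *
c=snap('wrist','wm4'); cv2.imwrite('pics/wm4_k.png',cv2.resize(c['img'][180:240,215:305],None,fx=8,fy=8,interpolation=cv2.INTER_CUBIC))"
```

```text
t 9.1833 pos [0.5623 0.1276 0.1617] toolx yaw -167.73 toolz [ 3.9e-03 -3.0e-04 -1.0e+00] F [-0.85  0.03 -0.33] M [0.008 0.007 0.027] op 0.1558 j6 -1.737
lin [-0.0033  0.0007 -0.0017] twist deg [0.01 0.22 0.04]
```

View pics/wm4_k.png

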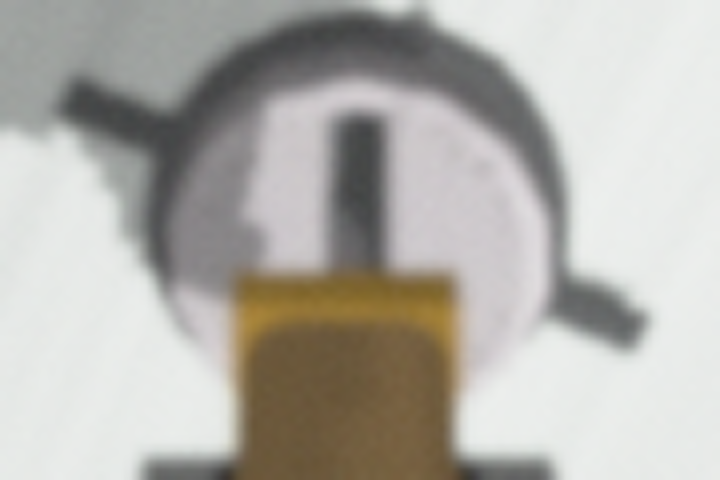

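```bash
python3 - <<'E'
from h import *
c=load('wm4'); yaw=np.radians(192.3); tx=np.array([np.cos(yaw),np.sin(yaw)]);ty=np.array([tx[1],-tx[0]])
for v in (203,215):
  a=onz(c,[(215+348/8-.5,180+v/8-.5)],.1167)[0,:2]; b=onz(c,[(215+358/8-.5,180+112/8-.5)],.102)[0,:2]
  print(a,b,'slotend-bladeend along tx',(b-a)@tx,'ty',(b-a)@ty)
E
```

```text
[0.54877788 0.12585764] [0.5460192  0.12613445] slotend-bladeend along tx 0.002636393523442302 ty 0.000858138828308212
[0.5497833  0.12607559] [0.5460192  0.12613445] slotend-bladeend along tx 0.0036651634525769637 ty 0.0008593705907355817
```

move_arm(linear=[[-0.001,0.0008,-0.003],[0,0,-0.004],[0,0,-0.002],[0,0,0],[0,0,0]], twist=[[0,0.2,0],[0,0,0],[0,0,0],[0,0,0],[0,0,0]])

```text
time: 9.65
eef_pos: [0.5615, 0.1283, 0.1517]
tcp_rot: [-0.107, 0.994, -0.0, -0.0]
contact_force: [0.1, 0.1, -0.2]
opening: 0.156
```

```bash
python3 plan.py .5610 .1284 .150 192.3; python3 -c "
from h import *
c=snap('wrist','wm5'); cv2.imwrite('pics/wm5_k.png',cv2.resize(c['img'][180:240,215:305],None,fx=8,fy=8,interpolation=cv2.INTER_CUBIC))"
```

```text
t 9.65 pos [0.5615 0.1283 0.1517] toolx yaw -167.75 toolz [-0.e+00 -3.e-04 -1.e+00] F [ 0.08  0.12 -0.19] M [-0.042 -0.028 -0.003] op 0.1564 j6 -1.736
lin [-0.0005  0.0001 -0.0017] twist deg [ 0.02 -0.    0.05]
```

View pics/wm5_k.png

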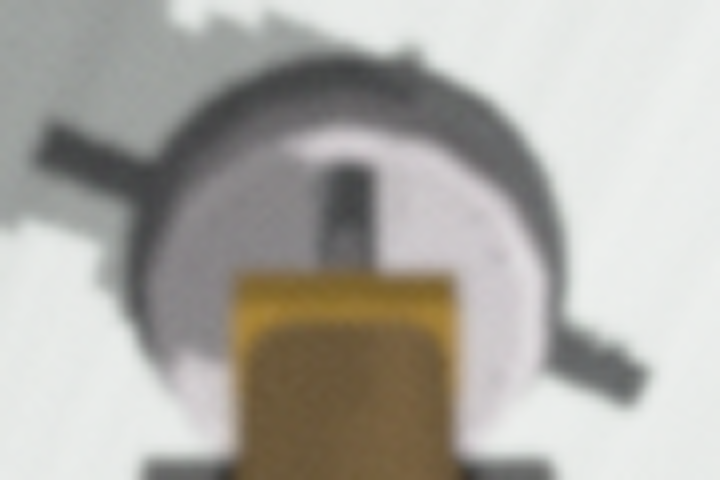

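move_arm(linear=[[0,0,-0.002],[0,0,-0.002],[0,0,-0.001],[0,0,0]], twist=[[0,0,0],[0,0,0],[0,0,0],[0,0,0]])

```text
time: 10.03
eef_pos: [0.5615, 0.1284, 0.1465]
tcp_rot: [-0.107, 0.994, -0.0, 0.0]
contact_force: [-0.1, -0.6, -1.0]
opening: 0.159
```

```bash
python3 plan.py .5612 .1284 .1415 192.3; python3 -c "
from h import *
c=snap('wrist','wm6'); cv2.imwrite('pics/wm6_k.png',cv2.resize(c['img'][180:240,215:305],None,fx=8,fy=8,interpolation=cv2.INTER_CUBIC))"
```

```text
t 10.0333 pos [0.5615 0.1284 0.1465] toolx yaw -167.74 toolz [ 5.e-04 -2.e-04 -1.e+00] F [-0.08 -0.6  -0.98] M [ 0.036  0.048 -0.014] op 0.1592 j6 -1.736
lin [-0.0003  0.     -0.005 ] twist deg [0.01 0.03 0.04]
```

View pics/wm6_k.png

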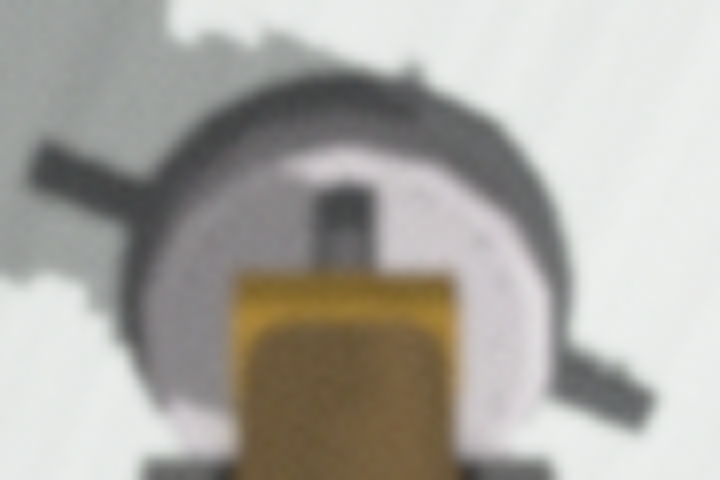

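Still aligned: slot centre at ≈345 and key at ≈347 in the crop. I'll lower slowly while watching the force.

move_arm(linear=[[0,0,-0.0012],[0,0,-0.0012],[0,0,0]], twist=[[0,0,0],[0,0,0],[0,0,0]])

```text
time: 10.33
eef_pos: [0.5617, 0.1284, 0.1442]
tcp_rot: [-0.107, 0.994, -0.0, 0.001]
contact_force: [0.6, -1.3, -0.8]
opening: 0.155
```

move_arm(linear=[[0,0,-0.001],[0,0,-0.001],[0,0,0]], twist=[[0,0,0],[0,0,0],[0,0,0]])

```text
time: 10.58
eef_pos: [0.5618, 0.1284, 0.142]
tcp_rot: [-0.107, 0.994, -0.0, 0.001]
contact_force: [-0.5, -0.1, -2.1]
opening: 0.15
```

```bash
python3 plan.py .5612 .1284 .1415 192.3; python3 -c "
from h import *
c=snap('wrist','wm7'); cv2.imwrite('pics/wm7_k.png',cv2.resize(c['img'][180:240,215:305],None,fx=8,fy=8,interpolation=cv2.INTER_CUBIC))"
```

```text
t 10.5833 pos [0.5618 0.1284 0.142 ] toolx yaw -167.74 toolz [ 1.2e-03 -2.0e-04 -1.0e+00] F [-0.53 -0.05 -2.1 ] M [-0.024 -0.043  0.003] op 0.1502 j6 -1.736
lin [-0.0006 -0.     -0.0005] twist deg [0.01 0.07 0.04]
```

View pics/wm7_k.png

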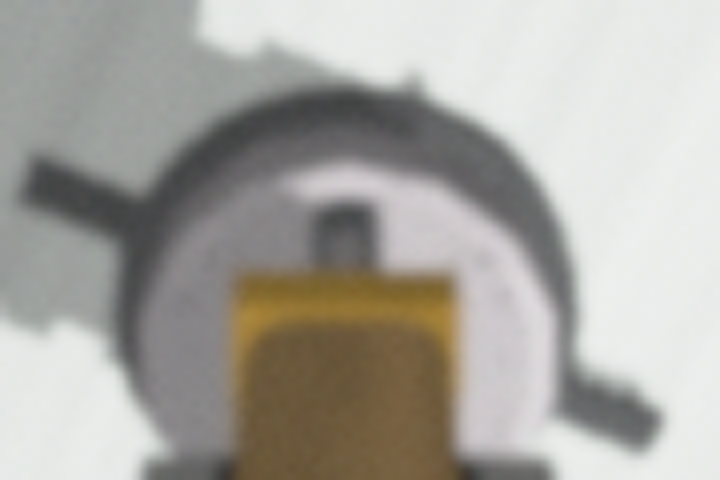

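move_arm(linear=[[0,0,-0.0008],[0,0,-0.0005],[0,0,0]], twist=[[0,0,0],[0,0,0],[0,0,0]])

```text
time: 10.88
eef_pos: [0.5619, 0.1284, 0.1408]
tcp_rot: [-0.107, 0.994, -0.0, 0.001]
contact_force: [0.1, -0.4, -1.3]
opening: 0.159
```

```bash
for i in 1 2; do python3 plan.py .5612 .1284 .1415 192.3|head -1; done
```

```text
t 10.8833 pos [0.5619 0.1284 0.1408] toolx yaw -167.74 toolz [ 1.5e-03 -2.0e-04 -1.0e+00] F [ 0.12 -0.38 -1.35] M [-0.    -0.026  0.046] op 0.1587 j6 -1.736
t 10.8833 pos [0.5619 0.1284 0.1408] toolx yaw -167.74 toolz [ 1.5e-03 -2.0e-04 -1.0e+00] F [ 0.12 -0.38 -1.35] M [-0.    -0.026  0.046] op 0.1587 j6 -1.736
```

move_arm(linear=[[-0.0012,-0.0003,0],[0,0,0],[0,0,0]], twist=[[0,0,0],[0,0,0],[0,0,0]])

```text
time: 11.13
eef_pos: [0.5606, 0.1281, 0.1408]
tcp_rot: [-0.107, 0.994, -0.0, 0.001]
contact_force: [0.3, 0.0, -0.9]
opening: 0.154
```

```bash
python3 plan.py .5605 .1282 .1408 180
```

```text
t 11.1333 pos [0.5606 0.1281 0.1408] toolx yaw -167.74 toolz [ 1.5e-03 -2.0e-04 -1.0e+00] F [ 0.29  0.04 -0.94] M [ 0.032  0.016 -0.098] op 0.1541 j6 -1.736
lin [-0.0001  0.0001  0.    ] twist deg [  0.02   0.09 -12.26]
```

move_arm(linear=[[0,0,0],[0,0,0],[0,0,0],[0,0,0],[0,0,0]], twist=[[0,0,-2],[0,0,-3],[0,0,-3],[0,0,-2],[0,0,0]])

```text
time: 11.55
eef_pos: [0.5605, 0.1282, 0.1408]
tcp_rot: [-0.016, 1.0, -0.0, 0.001]
contact_force: [-0.1, 0.8, -1.0]
opening: 0.156
```

```bash
python3 plan.py .5605 .1282 .1408 170
```

```text
t 11.55 pos [0.5605 0.1282 0.1408] toolx yaw -178.18 toolz [ 1.8e-03 -1.0e-04 -1.0e+00] F [-0.06  0.8  -0.99] M [-0.05   0.027  0.09 ] op 0.1556 j6 -1.554
lin [-0. -0. -0.] twist deg [  0.02   0.1  -11.82]
```

move_arm(linear=[[0,0,0],[0,0,0],[0,0,0],[0,0,0],[0,0,0],[0,0,0],[0,0,0]], twist=[[0,0,-3],[0,0,-4],[0,0,-4],[0,0,-4],[0,0,-3],[0,0,-2],[0,0,0]])

```text
time: 12.13
eef_pos: [0.5606, 0.1283, 0.1408]
tcp_rot: [0.162, 0.987, -0.0, 0.001]
contact_force: [-0.8, 0.3, -1.4]
opening: 0.155
```

```bash
python3 plan.py .5605 .1282 .1408 158; python3 -c "
from h import *
c=snap('wrist','wn1'); cv2.imwrite('pics/wn1_k.png',cv2.resize(c['img'][170:250,205:315],None,fx=6,fy=6,interpolation=cv2.INTER_CUBIC))"
```

```text
t 12.1333 pos [0.5606 0.1283 0.1408] toolx yaw 161.32 toolz [ 0.0022 -0.001  -1.    ] F [-0.82  0.26 -1.41] M [-0.062  0.     0.04 ] op 0.1554 j6 -1.195
lin [-0.0001 -0.0001 -0.    ] twist deg [ 0.06  0.12 -3.32]
```

View pics/wn1_k.png

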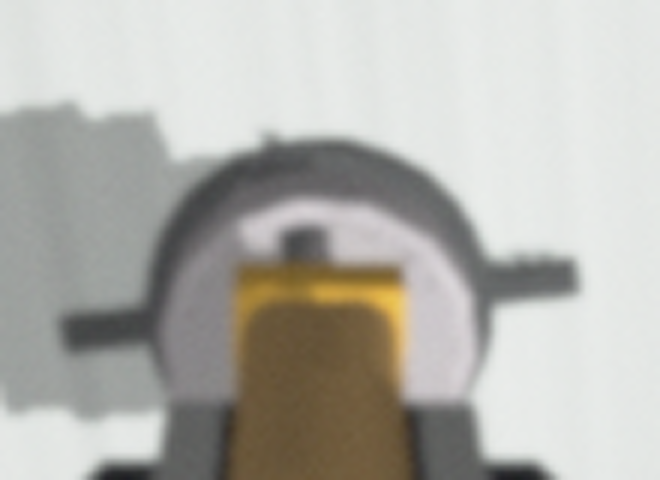

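move_arm(linear=[[0,0,0],[0,0,0],[0,0,0],[0,0,0],[0,0,0],[0,0,0],[0,0,0],[0,0,0],[0,0,0],[0,0,0]], twist=[[0,0,-3],[0,0,-4],[0,0,-4],[0,0,-4],[0,0,-4],[0,0,-4],[0,0,-4],[0,0,-3],[0,0,-1],[0,0,0]])

```text
time: 13.02
eef_pos: [0.5607, 0.1284, 0.1408]
tcp_rot: [0.423, 0.906, -0.001, 0.001]
contact_force: [-0.1, 0.6, 0.3]
opening: 0.153
```

```bash
python3 plan.py .5605 .1282 .1408 90; python3 -c "
from h import *
c=snap('wrist','wn2'); cv2.imwrite('pics/wn2_k.png',cv2.resize(c['img'][170:250,205:315],None,fx=6,fy=6,interpolation=cv2.INTER_CUBIC))"
```

```text
t 13.0167 pos [0.5607 0.1284 0.1408] toolx yaw 129.89 toolz [ 0.0021 -0.0022 -1.    ] F [-0.06  0.58  0.27] M [0.011 0.013 0.092] op 0.1528 j6 -0.645
lin [-0.0002 -0.0002 -0.    ] twist deg [  0.16   0.07 -39.89]
```

View pics/wn2_k.png

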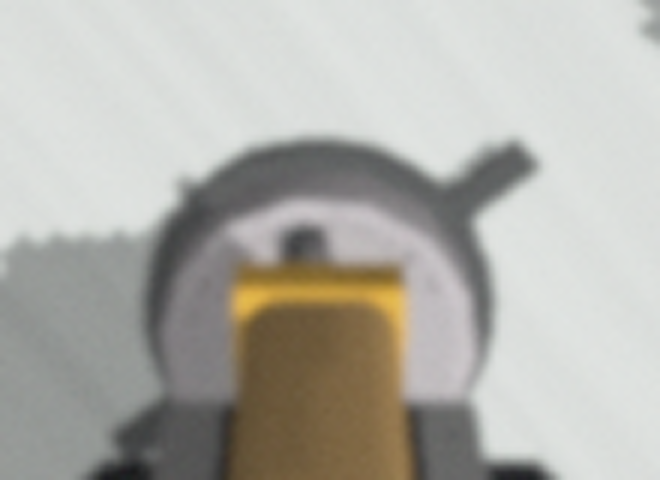

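move_arm(linear=[[0,0,0],[0,0,0],[0,0,0],[0,0,0],[0,0,0],[0,0,0],[0,0,0],[0,0,0],[0,0,0],[0,0,0],[0,0,0]], twist=[[0,0,-3],[0,0,-4],[0,0,-4],[0,0,-4],[0,0,-4],[0,0,-4],[0,0,-4],[0,0,-4],[0,0,-4],[0,0,-3],[0,0,0]])

```text
time: 13.98
eef_pos: [0.5608, 0.1284, 0.1408]
tcp_rot: [0.7, 0.715, -0.001, 0.002]
contact_force: [0.1, 0.8, -1.3]
opening: 0.161
```

```bash
python3 plan.py .5605 .1282 .1408 72; python3 -c "
from h import *
c=snap('wrist','wn3'); cv2.imwrite('pics/wn3_k.png',cv2.resize(c['img'][170:250,205:315],None,fx=6,fy=6,interpolation=cv2.INTER_CUBIC))"
```

```text
t 13.9833 pos [0.5608 0.1284 0.1408] toolx yaw 91.21 toolz [ 8.0e-04 -3.5e-03 -1.0e+00] F [ 0.1   0.85 -1.3 ] M [0.041 0.001 0.041] op 0.1613 j6 0.031
lin [-0.0003 -0.0002 -0.    ] twist deg [ 2.100e-01  1.000e-02 -1.921e+01]
```

View pics/wn3_k.png

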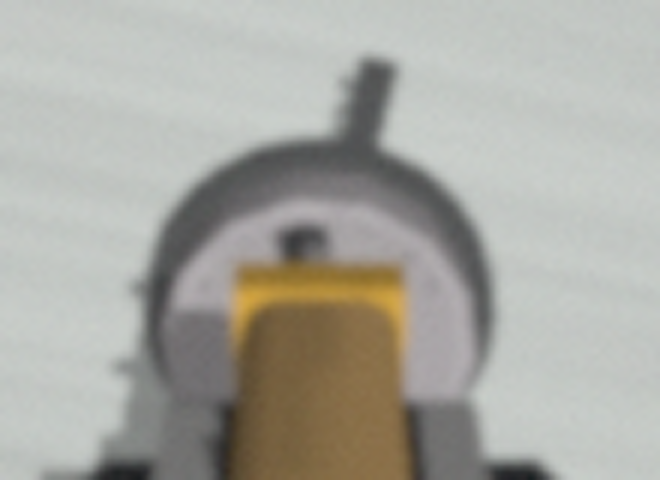

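```bash
cat > avg.py <<'E'
from h import *
from plan import *
M=[];F=[]
for i in range(8):
    read_camera('wrist'); s=get_state(); M.append(s['wrist_torque']); F.append(s['contact_force'])
plan([.5605,.1282,.1408],72); print('avg M',np.mean(M,0).round(3),'F',np.mean(F,0).round(2),'sd Mz',np.std([m[2] for m in M]).round(3))
E
python3 avg.py
```

```text
t 14.4333 pos [0.5609 0.1284 0.1408] toolx yaw 91.21 toolz [ 8.0e-04 -3.5e-03 -1.0e+00] F [ 0.42  0.68 -1.73] M [0.028 0.003 0.102] op 0.1564 j6 0.031
lin [-0.0004 -0.0002 -0.    ] twist deg [ 2.100e-01  1.000e-02 -1.921e+01]
avg M [ 0.019 -0.002  0.062] F [ 0.11  0.24 -0.98] sd Mz 0.031
```

move_arm(linear=[[0,0,0],[0,0,0],[0,0,0],[0,0,0],[0,0,0],[0,0,0]], twist=[[0,0,-3],[0,0,-3],[0,0,-3],[0,0,-2],[0,0,-1],[0,0,0]])

```text
time: 14.93
eef_pos: [0.5609, 0.1283, 0.1409]
tcp_rot: [0.773, 0.635, -0.001, 0.002]
contact_force: [-0.4, -0.3, -1.3]
opening: 0.156
```

```bash
python3 avg.py
```

```text
t 15.3333 pos [0.5609 0.1283 0.1408] toolx yaw 78.8 toolz [ 2.0e-04 -3.8e-03 -1.0e+00] F [ 0.35 -0.39 -0.57] M [ 0.043 -0.047  0.056] op 0.1577 j6 0.248
lin [-0.0004 -0.0001 -0.    ] twist deg [ 0.22  0.   -6.8 ]
avg M [ 0.028 -0.031  0.068] F [ 0.18  0.08 -0.97] sd Mz 0.025
```

move_arm(linear=[[0,0,0],[0,0,0],[0,0,0]], twist=[[0,0,-2],[0,0,-2],[0,0,0]])

```text
time: 15.58
eef_pos: [0.5609, 0.1283, 0.1408]
tcp_rot: [0.795, 0.606, -0.001, 0.002]
contact_force: [0.9, -0.6, -0.4]
opening: 0.157
```

```bash
python3 avg.py
```

```text
t 15.9833 pos [0.5609 0.1283 0.1408] toolx yaw 74.71 toolz [ 1.0e-04 -3.9e-03 -1.0e+00] F [-0.41  0.61 -0.49] M [0.002 0.001 0.057] op 0.1598 j6 0.319
lin [-0.0004 -0.0001 -0.    ] twist deg [ 0.22 -0.   -2.71]
avg M [ 0.011 -0.017  0.047] F [ 0.    0.35 -0.88] sd Mz 0.036
```

move_arm(linear=[[0,0,0],[0,0,0],[0,0,0]], twist=[[0,0,-1],[0,0,-1],[0,0,0]])

```text
time: 16.23
eef_pos: [0.5609, 0.1283, 0.1409]
tcp_rot: [0.806, 0.592, -0.001, 0.002]
contact_force: [-0.4, -0.1, -1.7]
opening: 0.157
```

```bash
python3 avg.py; python3 -c "
from h import *
c=snap('wrist','wn4'); cv2.imwrite('pics/wn4_k.png',cv2.resize(c['img'][170:250,205:315],None,fx=6,fy=6,interpolation=cv2.INTER_CUBIC))"
```

```text
t 16.6333 pos [0.5609 0.1283 0.1409] toolx yaw 72.59 toolz [-0.     -0.0039 -1.    ] F [ 0.15 -0.34 -1.05] M [ 0.022 -0.014  0.076] op 0.1528 j6 0.356
lin [-0.0004 -0.0001 -0.0001] twist deg [ 0.22 -0.   -0.59]
avg M [ 0.011 -0.025  0.049] F [ 0.1   0.29 -1.2 ] sd Mz 0.031
```

View pics/wn4_k.png

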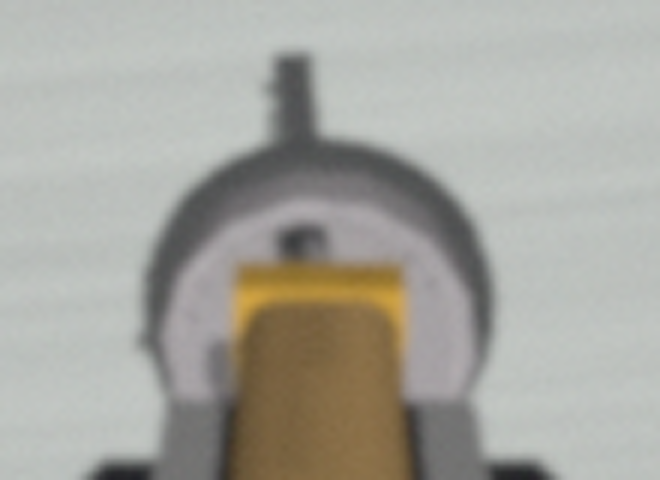

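move_arm(linear=[[0,0,0],[0,0,0]], twist=[[0,0,-1],[0,0,0]])

```text
time: 16.85
eef_pos: [0.5609, 0.1283, 0.1408]
tcp_rot: [0.812, 0.584, -0.001, 0.002]
contact_force: [-0.2, -0.5, -0.4]
opening: 0.153
```

```bash
python3 avg.py|tail -1
```

```text
avg M [ 0.02  -0.024  0.074] F [-0.16 -0.07 -1.38] sd Mz 0.026
```

move_arm(linear=[[0,0,0],[0,0,0]], twist=[[0,0,-1],[0,0,0]])

```text
time: 17.42
eef_pos: [0.5609, 0.1283, 0.1409]
tcp_rot: [0.817, 0.577, -0.001, 0.002]
contact_force: [-0.2, -0.2, -1.4]
opening: 0.155
```

```bash
python3 avg.py
```

```text
t 17.8167 pos [0.5609 0.1283 0.1408] toolx yaw 70.52 toolz [-1.e-04 -4.e-03 -1.e+00] F [-0.32  1.07 -0.75] M [-0.045 -0.017  0.11 ] op 0.1577 j6 0.392
lin [-0.0004 -0.0001 -0.    ] twist deg [ 0.23 -0.    1.48]
avg M [ 0.002 -0.022  0.067] F [ 0.11  0.36 -1.2 ] sd Mz 0.025
```

move_arm(linear=[[0,0,0],[0,0,0]], twist=[[0,0,-1],[0,0,0]])

```text
time: 17.98
eef_pos: [0.5609, 0.1283, 0.1409]
tcp_rot: [0.822, 0.57, -0.001, 0.002]
contact_force: [0.2, -0.2, -1.6]
opening: 0.154
```

```bash
python3 avg.py|tail -1
```

```text
avg M [ 0.016 -0.035  0.097] F [ 0.25 -0.11 -0.98] sd Mz 0.019
```

move_arm(linear=[[0,0,0],[0,0,0]], twist=[[0,0,-1],[0,0,0]])

```text
time: 18.55
eef_pos: [0.561, 0.1283, 0.1409]
tcp_rot: [0.827, 0.562, -0.001, 0.002]
contact_force: [0.1, 0.5, -0.8]
opening: 0.156
```

```bash
python3 avg.py
```

```text
t 18.95 pos [0.5609 0.1283 0.1408] toolx yaw 68.46 toolz [-3.0e-04 -4.1e-03 -1.0e+00] F [-0.23  0.48 -1.65] M [0.015 0.019 0.178] op 0.1536 j6 0.428
lin [-0.0004 -0.0001 -0.    ] twist deg [ 0.23 -0.01  3.54]
avg M [ 0.026 -0.009  0.167] F [-0.18  0.23 -1.24] sd Mz 0.035
```

move_arm(linear=[[0,0,0],[0,0,0]], twist=[[0,0,-0.7],[0,0,0]])

```text
time: 19.12
eef_pos: [0.5609, 0.1283, 0.1409]
tcp_rot: [0.83, 0.557, -0.001, 0.002]
contact_force: [0.1, 0.8, -1.6]
opening: 0.155
```

```bash
python3 avg.py; python3 -c "
from h import *
c=snap('wrist','wn5'); cv2.imwrite('pics/wn5_k.png',cv2.resize(c['img'][170:250,205:315],None,fx=6,fy=6,interpolation=cv2.INTER_CUBIC))"
```

```text
t 19.5167 pos [0.561  0.1283 0.1409] toolx yaw 67.75 toolz [-2.0e-04 -4.1e-03 -1.0e+00] F [-0.15 -0.37 -0.61] M [-0.002 -0.031  0.2  ] op 0.1537 j6 0.441
lin [-0.0005 -0.0001 -0.0001] twist deg [ 0.23 -0.    4.25]
avg M [ 0.03  -0.033  0.208] F [-0.04  0.13 -1.06] sd Mz 0.037
```

View pics/wn5_k.png

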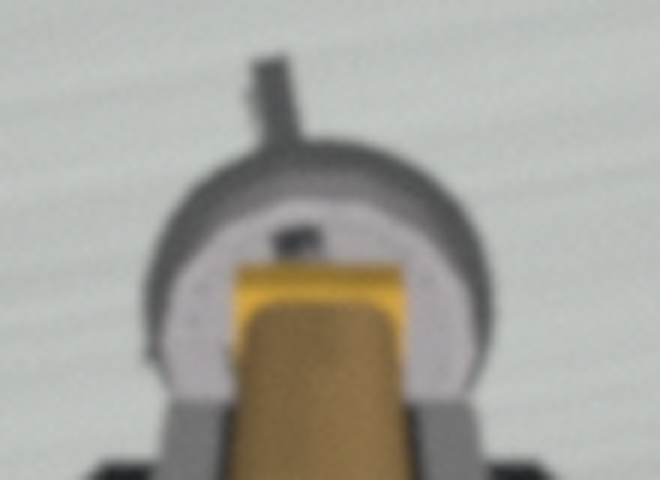

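move_arm(linear=[[0,0,0],[0,0,0],[0,0,0],[0,0,0]], twist=[[0,0,3],[0,0,3],[0,0,2],[0,0,0]])

```text
time: 19.9
eef_pos: [0.5609, 0.1283, 0.141]
tcp_rot: [0.789, 0.615, -0.001, 0.001]
contact_force: [-0.4, -0.2, -1.3]
opening: 0.155
```

```bash
python3 avg.py
```

```text
t 20.3 pos [0.5609 0.1283 0.1409] toolx yaw 75.87 toolz [-0.     -0.0034 -1.    ] F [ 1.2   0.24 -0.14] M [-0.     0.027  0.015] op 0.1592 j6 0.298
lin [-0.0004 -0.0001 -0.0001] twist deg [ 0.19 -0.01 -3.87]
avg M [-0.    -0.009  0.008] F [ 0.    0.16 -0.42] sd Mz 0.019
```

Torque is back to zero, so the blade is free. Lifting out.

move_arm(linear=[[0,0,0.003],[0,0,0.006],[0,0,0.01],[0,0,0.012],[0,0,0.01],[0,0,0.004],[0,0,0],[0,0,0]], twist=[[0,0,0],[0,0,0],[0,0,0],[0,0,0],[0,0,0],[0,0,0],[0,0,0],[0,0,0]])

```text
time: 20.97
eef_pos: [0.5618, 0.1284, 0.1934]
tcp_rot: [0.789, 0.615, 0.001, 0.003]
contact_force: [0.5, 0.7, -1.0]
opening: 0.158
```

```bash
python3 plan.py .612 -.157 .185 158.2
```

```text
t 20.9667 pos [0.5618 0.1284 0.1934] toolx yaw 75.84 toolz [ 0.0043 -0.0031 -1.    ] F [ 0.45  0.71 -1.02] M [-0.022 -0.007 -0.022] op 0.158 j6 0.299
lin [ 0.0502 -0.2854 -0.0084] twist deg [-3.000e-02  3.300e-01  8.236e+01]
```

move_arm(linear=[[0.002,-0.015,0.001],[0.002,-0.02,0.001],[0.002,-0.02,0],[0,-0.01,0],[0,0,0],[0,0,0]], twist=[[0,0,0],[0,0,0],[0,0,0],[0,0,0],[0,0,0],[0,0,0]])

```text
time: 21.47
eef_pos: [0.5668, 0.0623, 0.1946]
tcp_rot: [0.788, 0.615, 0.0, 0.002]
contact_force: [0.2, 0.5, -0.2]
opening: 0.158
```

```bash
python3 plan.py .612 -.157 .185 158.2; python3 -c "
from h import *
snap('wrist','wo1')"
```

```text
t 21.4667 pos [0.5668 0.0623 0.1946] toolx yaw 75.93 toolz [ 0.0027 -0.0019 -1.    ] F [ 0.16  0.51 -0.22] M [ 0.034 -0.034 -0.036] op 0.1575 j6 0.179
lin [ 0.0452 -0.2193 -0.0096] twist deg [-2.000e-02  2.000e-01  8.227e+01]
```

View pics/wo1.png

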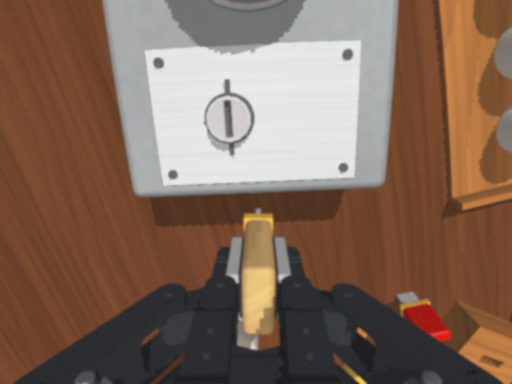

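```bash
python3 slot.py wo1 229 117.5 20; python3 - <<'E'
from h import *
c=load('wo1')
P=onz(c,[(158.5,63),(348,55),(343.5,168),(173,174.5)],.09); d=P[1]-P[0]+P[2]-P[3]; print('mill yaw',np.degrees(np.arctan2(d[1],d[0])))
M=onz(c,[(226.5,83),(232,153)],.09); d=M[0]-M[1]; print('mark',np.degrees(np.arctan2(d[1],d[0])))
E
```

```text
slot c [0.5597 0.1297 0.102 ] size [0.005  0.0265] yaw -101.19
mill yaw -11.882218703786576
mark 78.89652211722824
```

View pics/wo1_sl.png

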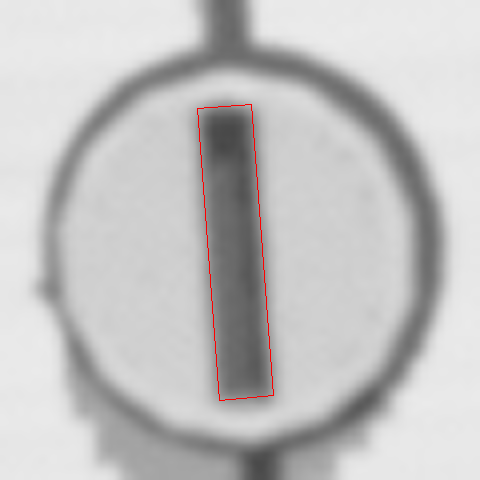

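The slot now lies at 78.8°, against the mill's y axis at about 78.3°, so the lock is home. Now back to the stand.

move_arm(linear=[[0.0015,-0.008,0.001],[0.0027,-0.0135,0.001],[0.0027,-0.0135,0.001],[0.0027,-0.0135,0.001],[0.0027,-0.0135,0.001],[0.0027,-0.0135,0.001],[0.0027,-0.0135,0.001],[0.0027,-0.0135,0.001],[0.0027,-0.0135,0.001],[0.0027,-0.0135,0.001],[0.0027,-0.0135,0.001],[0.0027,-0.0135,0.001],[0.0027,-0.0135,0.001],[0.0027,-0.0135,0.001],[0.0027,-0.0135,0.001],[0.0027,-0.0135,0],[0.001,-0.006,0],[0,0,0],[0,0,0]], twist=[[0,0,3],[0,0,5],[0,0,5],[0,0,5],[0,0,5],[0,0,5],[0,0,5],[0,0,5],[0,0,5],[0,0,5],[0,0,5],[0,0,5],[0,0,5],[0,0,5],[0,0,5],[0,0,5],[0,0,3],[0,0,0],[0,0,0]])

```text
time: 23.1
eef_pos: [0.6106, -0.1422, 0.2049]
tcp_rot: [0.154, 0.988, 0.001, -0.005]
contact_force: [-0.3, -0.2, -0.0]
opening: 0.16
```

```bash
python3 plan.py .612 -.157 .155 158.2
```

```text
t 23.1 pos [ 0.6106 -0.1422  0.2049] toolx yaw 162.24 toolz [-0.0092  0.0038 -1.    ] F [-0.3  -0.17 -0.03] M [ 0.001 -0.01   0.01 ] op 0.1601 j6 -1.651
lin [ 0.0014 -0.0148 -0.0499] twist deg [-0.24 -0.52 -4.04]
```

move_arm(linear=[[0.0005,-0.005,-0.015],[0.0005,-0.005,-0.02],[0.0004,-0.0048,-0.02],[0,0,-0.02],[0,0,-0.012],[0,0,-0.004],[0,0,0],[0,0,0],[0,0,0]], twist=[[-0.1,-0.2,-1.5],[-0.1,-0.2,-1.5],[0,-0.1,-1],[0,0,0],[0,0,0],[0,0,0],[0,0,0],[0,0,0],[0,0,0]])

```text
time: 23.85
eef_pos: [0.6139, -0.149, 0.1131]
tcp_rot: [0.191, 0.982, 0.001, 0.002]
contact_force: [-0.2, 0.1, -0.4]
opening: 0.155
```

```bash
python3 plan.py .612 -.1567 .095 158.2; python3 -c "
from h import *
c=snap('wrist','wp1'); cv2.imwrite('pics/wp1_k.png',cv2.resize(c['img'][150:260,205:315],None,fx=5,fy=5,interpolation=cv2.INTER_CUBIC))"
```

```text
t 23.85 pos [ 0.6139 -0.149   0.1131] toolx yaw 157.97 toolz [ 0.0043  0.0013 -1.    ] F [-0.24  0.07 -0.44] M [-0.01   0.02   0.028] op 0.1547 j6 -1.588
lin [-0.0019 -0.0077 -0.0181] twist deg [-0.07  0.25  0.23]
```

View pics/wp1_k.png

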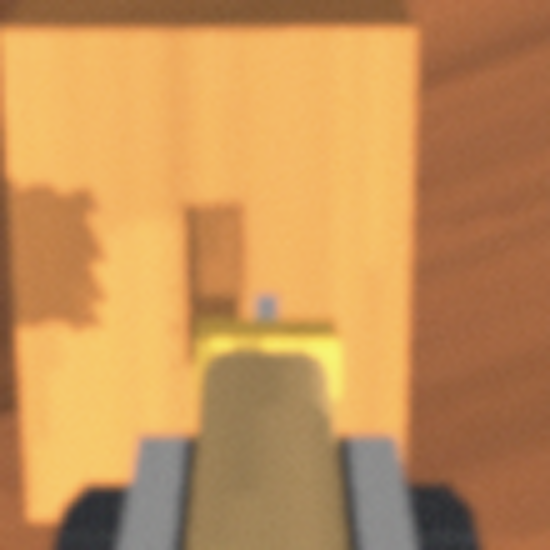

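move_arm(linear=[[-0.001,-0.004,-0.004],[-0.0009,-0.0035,-0.006],[0,0,-0.005],[0,0,0],[0,0,0],[0,0,0]], twist=[[0,0.2,0.2],[0,0,0],[0,0,0],[0,0,0],[0,0,0],[0,0,0]])

```text
time: 24.4
eef_pos: [0.614, -0.1587, 0.1009]
tcp_rot: [0.19, 0.982, -0.0, 0.004]
contact_force: [-0.3, 0.3, -2.4]
opening: 0.154
```

```bash
python3 plan.py .612 -.1567 .0855 158.2; python3 -c "
from h import *
c=snap('wrist','wp2'); cv2.imwrite('pics/wp2_k.png',cv2.resize(c['img'][150:260,205:315],None,fx=5,fy=5,interpolation=cv2.INTER_CUBIC))"
```

```text
t 24.4 pos [ 0.614  -0.1587  0.1009] toolx yaw 158.15 toolz [ 0.0073 -0.0017 -1.    ] F [-0.32  0.27 -2.42] M [ 0.008  0.001 -0.017] op 0.1536 j6 -1.603
lin [-0.002   0.002  -0.0154] twist deg [0.1  0.42 0.05]
```

View pics/wp2_k.png

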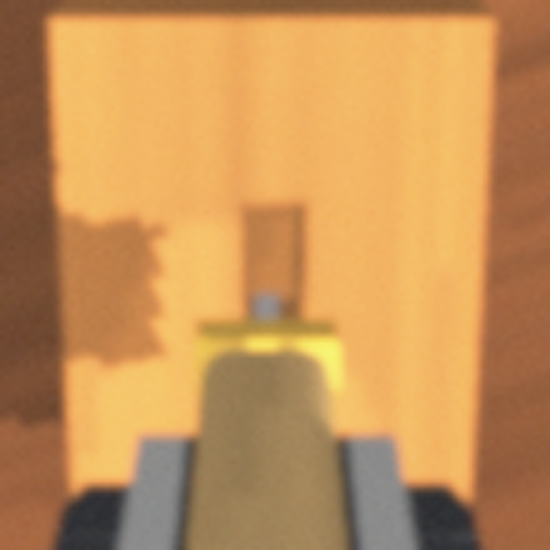

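move_arm(linear=[[-0.002,0.0018,-0.004],[0,0,-0.005],[0,0,-0.003],[0,0,0],[0,0,0]], twist=[[0.1,0.4,0],[0,0,0],[0,0,0],[0,0,0],[0,0,0]])

```text
time: 24.87
eef_pos: [0.6119, -0.1565, 0.0878]
tcp_rot: [0.189, 0.982, 0.0, -0.0]
contact_force: [0.0, -0.3, -1.1]
opening: 0.157
```

```bash
python3 plan.py .612 -.1567 .0555 158.2; python3 -c "
from h import *
c=snap('wrist','wp3'); cv2.imwrite('pics/wp3_k.png',cv2.resize(c['img'][150:260,205:315],None,fx=5,fy=5,interpolation=cv2.INTER_CUBIC))"
```

```text
t 24.8667 pos [ 0.6119 -0.1565  0.0878] toolx yaw 158.16 toolz [-1.e-04  2.e-04 -1.e+00] F [ 0.04 -0.28 -1.09] M [-0.037  0.027 -0.022] op 0.1571 j6 -1.601
lin [ 0.0001 -0.0002 -0.0323] twist deg [-0.01 -0.01  0.04]
```

View pics/wp3_k.png

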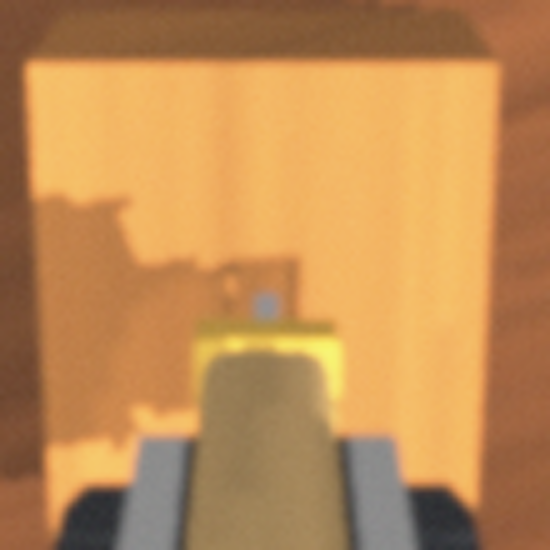

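move_arm(linear=[[0,0,-0.004],[0,0,-0.005],[0,0,-0.005],[0,0,-0.002],[0,0,0]], twist=[[0,0,0],[0,0,0],[0,0,0],[0,0,0],[0,0,0]])

```text
time: 25.33
eef_pos: [0.612, -0.1565, 0.0703]
tcp_rot: [0.189, 0.982, 0.0, 0.0]
contact_force: [0.2, -0.5, -1.4]
opening: 0.157
```

```bash
python3 plan.py .612 -.1567 .0555 158.2
```

```text
t 25.3333 pos [ 0.612  -0.1565  0.0703] toolx yaw 158.17 toolz [ 2.e-04 -0.e+00 -1.e+00] F [ 0.25 -0.47 -1.45] M [0.054 0.013 0.063] op 0.157 j6 -1.601
lin [ 0.     -0.0002 -0.0148] twist deg [0.   0.01 0.03]
```

The tip is now about 10 mm inside the pocket with no contact force. Continuing down.

move_arm(linear=[[0,0,-0.004],[0,0,-0.004],[0,0,-0.003],[0,0,-0.002],[0,0,0],[0,0,0]], twist=[[0,0,0],[0,0,0],[0,0,0],[0,0,0],[0,0,0],[0,0,0]])

```text
time: 25.83
eef_pos: [0.6118, -0.1564, 0.0553]
tcp_rot: [0.189, 0.982, 0.0, -0.0]
contact_force: [0.9, -0.0, 1.0]
opening: 0.156
```

```bash
python3 plan.py .612 -.1567 .0553 158.2
```

```text
t 25.8333 pos [ 0.6118 -0.1564  0.0553] toolx yaw 158.16 toolz [-5.e-04  3.e-04 -1.e+00] F [ 0.87 -0.01  1.03] M [ 0.038  0.009 -0.004] op 0.1563 j6 -1.601
lin [ 0.0002 -0.0003 -0.    ] twist deg [-0.02 -0.03  0.04]
```

move_arm(linear=[[0,0,0],[0,0,0],[0,0,0],[0,0,0],[0,0,0],[0,0,0],[0,0,0]], twist=[[0,0,0],[0,0,0],[0,0,0],[0,0,0],[0,0,0],[0,0,0],[0,0,0]], grip=0.6)

```text
time: 26.42
eef_pos: [0.6134, -0.1571, 0.0577]
tcp_rot: [0.189, 0.982, -0.0, 0.002]
contact_force: [-1.1, 0.6, -0.6]
opening: 0.606
```

```bash
python3 -c "
from h import *
c=snap('wrist','wq1')"
```

```text
(no output)
```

View pics/wq1.png

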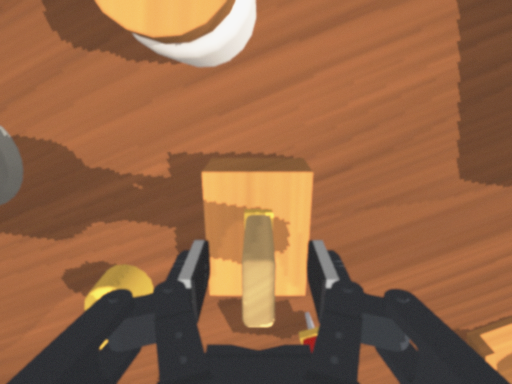

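The key is standing in the pocket and the fingers are clear on both sides. Retreating straight up.

move_arm(linear=[[0,0,0.006],[0,0,0.012],[0,0,0.02],[0,0,0.025],[0,0,0.025],[0,0,0.025],[-0.01,0.01,0.02],[-0.02,0.03,0.01],[-0.02,0.035,0.005],[-0.02,0.035,0],[-0.01,0.02,0],[0,0,0],[0,0,0]], twist=[[0,0,0],[0,0,0],[0,0,0],[0,0,0],[0,0,0],[0,0,0],[0,0,0],[0,0,0],[0,0,0],[0,0,0],[0,0,0],[0,0,0],[0,0,0]])

```text
time: 27.55
eef_pos: [0.5303, -0.0239, 0.2274]
tcp_rot: [0.191, 0.982, -0.001, 0.01]
contact_force: [0.5, -0.8, 1.0]
opening: 0.6
```

```bash
python3 - <<'E'
from h import *
c=snap('top','tz'); snap('scene','sz'); w=snap('wrist','wz'); 
a=load('top0')
d=cv2.absdiff(a['img'],c['img']).max(2); print(get_state()['eef_pos'])
for f in ('tz','top0'):
    c=load(f); ys,xs=np.mgrid[170:225,270:330]; uv=np.c_[xs.ravel(),ys.ravel()]; P=depthpts(c,uv); m=(P[:,2]>.08)&(P[:,2]<.096); print(f,m.sum(),P[m].mean(0) if m.any() else None)
E
```

```text
[ 0.53102574 -0.02538941  0.22652481]
tz 87 [ 0.61221171 -0.15808092  0.08894857]
top0 86 [ 0.61221979 -0.15875386  0.08910546]
```

View pics/sz.png

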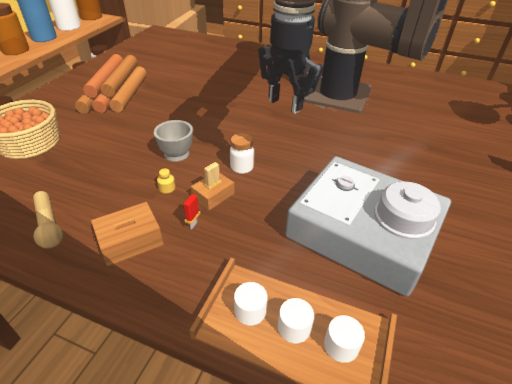

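View pics/tz.png

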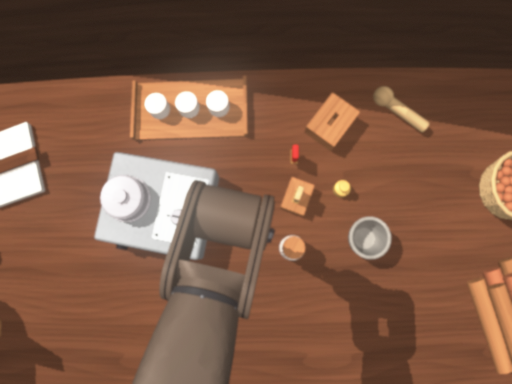

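View pics/wz.png

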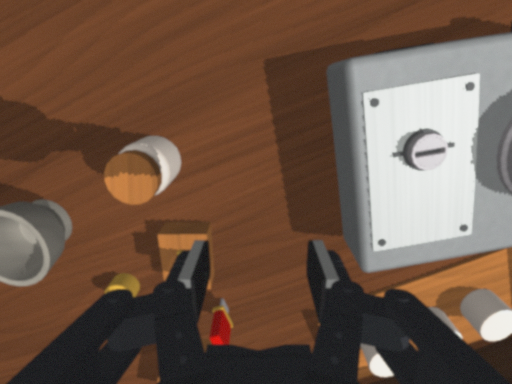

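The key stands upright in the stand at the same height as at the start (top at 0.089 m). The slot lies along the marks on the mill's y axis, and the mortar, jar and weight have not moved.

```bash
python3 -c "
from plant import *
print(sign_off())"
```

```text
the job is handed in; nothing more can be done
None
```

The lock on the herb mill is turned home against its stop, and the wooden key is back upright and fully down in its own stand. I handed the job in at about 28 s of the 72 s allowed.

- **Finding the slot:** I lined the blade up with the slot by the wrist camera. It went in about 6 mm with no contact force that I could tell from the sensor noise of about 1 N.
- **Turning to the stop:** I turned clockwise in small steps. The torque held steady at 0.05–0.1 N m, then climbed to about 0.21 N m, and I stopped there. Afterwards I turned back 8° to free the blade before lifting it out.
- **Lock check:** with the key out, the slot measured 78.8°, against 78.1–78.5° for the mill's y axis. That gap of about half a degree is within what the camera can resolve.
- **Key check:** I felt light contact (about 2 N) at the same tool height as when I picked the key up. Its top measures 0.089 m above the table, the same as at the start.
- **Bystanders:** the mortar, jar, weight and red key stand where they were, judged by eye from the pictures.
- **Disagreement:** the top and wrist cameras differed by about 4 mm in y. I settled it by centring on what I could see between the fingers.

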